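# Pack pocket dictionaries and crank the book lift

## Task

Pack all the pocket dictionaries into the yellow tote while the lift is still down and put the lid on so that it sits fully home. Then wind the hand crank clockwise until the lift deck is up level with the rollers, and push the closed tote along the rollers until it is right up against the end stop. Leave the mug, the remote control and the drinks can where they are.

Things in the scene. Friction and masses are not known exactly. Their poses are not given: they have to be found in the camera images.
- station: Fixed blue and aluminium book lift on the desk, 190 mm wide (x), 665 mm long (y). Origin on the desk under the lift deck's centre, z up. Along its y: gearbox with hand crank (y -300 to -200 mm, 70 mm high), lift deck (-112 to +112), roller bay (+118 to +344), blue end stop.
- bay (a point): Centre of the parking bay on the fixed rollers, where the underside of the parked tote's centre belongs: station x=0, y=+247 mm, z=93 mm (roller tops). Axes as the station. Seven free-turning grey rollers across x; aluminium side rails (inner faces x=+-76 mm) rise 19 mm above them; the end stop's face is 108 mm further along y and rises 35 mm above them.
- lift (a joint): Height of the steel lift deck (m). At 0 its top is 45 mm above the desk; at 0.050 it is 95 mm, level with (2 mm over) the rollers. Rims 15 mm high along both long sides (inner faces x=+-72 mm). Moved only by the crank, 25 mm up per full clockwise turn; stays where it is left. Starts between -0.005 and 0; hard stop about 0.051.
- crank (a joint): Angle of the hand crank (rad) about its upright axis (point crank_axis); grows clockwise seen from above, which raises the lift 0.00398 m per rad. At 0 the arm points along the station's -y; the deck is level at 12.57 (two full turns from 0), hard stop at 12.8. Starts between -1.2 and 0. Takes about 4 N at the handle; does not run back.
- crank_axis (a point): Point on the crank's upright axis at the top of the gearbox: station x=0, y=-250 mm, 75 mm above the desk. Axes as the station; does not move. The crank arm turns 75 to 85 mm above the desk.
- handle (a point): Middle of the top of the red crank handle, 137 mm above the desk, 62 mm from the crank axis. The handle is an upright paddle rigidly fixed to the arm (it does not spin by itself): 16 mm thick along its direction of motion, 36 mm wide along the arm, 52 mm high above the arm.
- tote: Yellow open tote 135 (x) x 215 (y) x 72 mm high, walls and floor 5 mm, on the lift deck, axes about as the station. Origin: centre of underside, z up. Floor ribs 8 mm high, 24 mm wide across the middle (|y|<12) and 20 mm along each y end, leave two pockets 70 mm wide centred at y=-47 and +47 mm; each takes books lying flat, length along x, two high.
- lid: Loose tote lid lying right way up on the desk: white plate 135 x 215 x 6 mm, below it a grey plug 113 x 193 mm, 8 mm deep, that enters the tote with 6 mm play all round. Origin: centre of the plug's underside, z up, long side along y. On top a black bar handle 20 (x) x 90 (y) x 30 mm, top 44 mm above the origin. Seated: origin 64 mm above the tote's.
- mug: White mug, 80 mm across and 85 mm high, origin under its centre. Not part of the job.
- remote: Black TV remote control, 50 x 170 x 20 mm, origin under its centre. Not part of the job.
- can: Red drinks can, 53 mm across and 135 mm high, origin under its centre. Not part of the job.
- book1: Pocket dictionary with red covers and a brass-coloured label, lying flat on the desk (on a thin green runner): 105 mm long (x), 56 mm wide (y), 28 mm thick (z), a stiff block of about 180 g. Origin: centre of its underside. May be absent.
- book2: Pocket dictionary with blue covers and a brass-coloured label, lying flat on the desk (on a thin green runner): 105 mm long (x), 56 mm wide (y), 28 mm thick (z), a stiff block of about 180 g. Origin: centre of its underside. May be absent.
- book3: Pocket dictionary with orange covers and a brass-coloured label, lying flat on the desk (on a thin green runner): 105 mm long (x), 56 mm wide (y), 28 mm thick (z), a stiff block of about 180 g. Origin: centre of its underside. May be absent.
- book4: Pocket dictionary with black covers and a brass-coloured label, lying flat on the desk (on a thin green runner): 105 mm long (x), 56 mm wide (y), 28 mm thick (z), a stiff block of about 180 g. Origin: centre of its underside. May be absent.

How it is judged (in metres and radians):
On the way, in this order (a step that is already met when the one before it is completed fails the run):
1. all dictionaries lie in the tote, the lift still down (x of book1 in the frame of tote between -0.064 and 0.064 m and y of book1 in the frame of tote between -0.104 and 0.104 m and z of book1 in the frame of tote between -0.002 and 0.064 m and x of book2 in the frame of tote between -0.064 and 0.064 m and y of book2 in the frame of tote between -0.104 and 0.104 m and z of book2 in the frame of tote between -0.002 and 0.064 m and x of book3 in the frame of tote between -0.064 and 0.064 m and y of book3 in the frame of tote between -0.104 and 0.104 m and z of book3 in the frame of tote between -0.002 and 0.064 m and x of book4 in the frame of tote between -0.064 and 0.064 m and y of book4 in the frame of tote between -0.104 and 0.104 m and z of book4 in the frame of tote between -0.002 and 0.064 m and value of joint lift below 0.015 m and y of tote in the frame of station between -0.05 and 0.05 m), for 0.2 s.
2. the lid is seated on the tote, the lift still down (all of step 1 and x of lid in the frame of tote between -0.01 and 0.01 m and y of lid in the frame of tote between -0.01 and 0.01 m and z of lid in the frame of tote between 0.057 and 0.0685 m and angle between the z axis of lid and the z axis of tote, either way round below 0.05 rad and not (contact force between the fingers and lid above 0.5 N)), for 0.2 s.
3. the lift is cranked up level with the rollers, the closed tote still on it (x of book1 in the frame of tote between -0.064 and 0.064 m and y of book1 in the frame of tote between -0.104 and 0.104 m and z of book1 in the frame of tote between -0.002 and 0.064 m and x of book2 in the frame of tote between -0.064 and 0.064 m and y of book2 in the frame of tote between -0.104 and 0.104 m and z of book2 in the frame of tote between -0.002 and 0.064 m and x of book3 in the frame of tote between -0.064 and 0.064 m and y of book3 in the frame of tote between -0.104 and 0.104 m and z of book3 in the frame of tote between -0.002 and 0.064 m and x of book4 in the frame of tote between -0.064 and 0.064 m and y of book4 in the frame of tote between -0.104 and 0.104 m and z of book4 in the frame of tote between -0.002 and 0.064 m and x of lid in the frame of tote between -0.01 and 0.01 m and y of lid in the frame of tote between -0.01 and 0.01 m and z of lid in the frame of tote between 0.057 and 0.0685 m and angle between the z axis of lid and the z axis of tote, either way round below 0.05 rad and value of joint lift above 0.0485 m and y of tote in the frame of station between -0.05 and 0.05 m), for 0.2 s.
At the end, for the whole second after the job is handed in: The tote stands level on the rollers within about 7 mm of the end stop and at rest, all dictionaries inside, the lid seated (within 10 mm, its plug inside the walls), the lift deck still up (at least 48.5 mm) (x of book1 in the frame of tote between -0.064 and 0.064 m and y of book1 in the frame of tote between -0.104 and 0.104 m and z of book1 in the frame of tote between -0.002 and 0.064 m and x of book2 in the frame of tote between -0.064 and 0.064 m and y of book2 in the frame of tote between -0.104 and 0.104 m and z of book2 in the frame of tote between -0.002 and 0.064 m and x of book3 in the frame of tote between -0.064 and 0.064 m and y of book3 in the frame of tote between -0.104 and 0.104 m and z of book3 in the frame of tote between -0.002 and 0.064 m and x of book4 in the frame of tote between -0.064 and 0.064 m and y of book4 in the frame of tote between -0.104 and 0.104 m and z of book4 in the frame of tote between -0.002 and 0.064 m and x of lid in the frame of tote between -0.01 and 0.01 m and y of lid in the frame of tote between -0.01 and 0.01 m and z of lid in the frame of tote between 0.057 and 0.0685 m and angle between the z axis of lid and the z axis of tote, either way round below 0.05 rad and value of joint lift above 0.0485 m and y of tote in the frame of station above 0.2405 m and x of tote in the frame of station between -0.02 and 0.02 m and z of tote in the frame of station between 0.088 and 0.099 m and angle between tote's own z axis and vertical below 0.05 rad and linear speed of each of tote, lid below 0.02 m/s); the robot touches nothing.
It fails at once if the mug is moved more than 30 mm or tipped (distance of mug from where it was at the start of the episode above 0.03 m or angle between mug's own z axis and vertical above 0.5 rad).
It fails at once if the remote is moved more than 30 mm or tipped (distance of remote from where it was at the start of the episode above 0.03 m or angle between remote's own z axis and vertical above 0.5 rad).
It fails at once if the can is moved more than 30 mm or tipped (distance of can from where it was at the start of the episode above 0.03 m or angle between can's own z axis and vertical above 0.5 rad).
Of book1, book2, book3, book4 only 3 to 4 are there at a start; the rules pass over those that are not, and their reading is None.
At some moment in a run one of book1, book2, book3, book4 may be knocked a few centimetres aside while the robot is not near it.
Once in a run the grip may slacken for a moment while it holds something.
It also fails if it takes over 210 s, if anything falls off the work surface, if the arm or the gripper's body presses on something with over 40 N, if the wrist force passes 120 N, or if a joint passes its speed limit or range.

## Robot

A 6-joint arm with a two-finger parallel gripper is mounted at the origin on the work surface. World frame = base frame: x ahead of the robot, y to its left, z up, the work surface at z = 0. Lengths are in m, angles in degrees, forces in N, time in s.
With the tool pointing down it reaches from about 0.425 to 0.95 m from the base axis. Payload 14.7 kg.
Tool frame: the origin (TCP) lies at the very end of the fingers, on their centre line; the grasp point (between the pads) lies 19 mm behind it; z points along the fingers, y is the line along which they close (so a half turn about z gives the same grasp; the last joint's range is limited). The gripper opens to 85 mm and grips with 20 to 120 N. Pads are 22 mm wide; open, the fingers measure 114 mm over their backs; the gripper's body (76 mm by 85 mm) begins 54 mm behind the grasp point. The pads swing forward as they close: fully open they stand 13 mm farther back than shut.
Start: joints at [-69.821, 27.513, 91.461, -0, 61.026, -2.67], TCP at [0.252, -0.599, 0.231] pointing down, gripper open.
Joint ranges: [-157.49, 157.49], [-46.99, 117.5], [13.45, 153.17], [-89.5, 269.5], [5.16, 153.95], [-167.48, 167.48]. Speed limits (degrees/s): [108.29, 108.29, 136.94, 172.46, 172.46, 172.46].

## Interface

Orientations are given as [roll, pitch, yaw] about the fixed x, y, z axes, in that order (R = Rz(yaw) Ry(pitch) Rx(roll)).
In Python, from rig import bot, viewer, workorder gives the robot as it stands. The module is installed in compiled form; this text tells all that it offers.
- The arm moves only by the tool send_rows, never from a script. Its argument "moves" is text: rows parted by semicolons, each of 5 numbers parted by spaces: the finger opening in m, from 0 to 0.0854, then the shift along the tool's x, y, z in m, then the turn about the tool's z in rad. In form: gripper dx dy dz twist; .... A call has exactly 5 rows; each row is the pose to reach, as a shift and turn from the pose commanded when the call began, along the tool's axes at that moment; what a row does not reach only later rows make up. A row lasts 1/10 s, in which the tool goes at most 50 mm and 8.59 degrees, less where a joint would pass 70% of its speed; a pose out of reach is approached as far as the arm can. A call with a gripper value outside its range is refused whole. The fingers move at their own pace and stop on an object; "force" is the grip in N (left out, the last holds). Time passes only in rows, so rows that repeat a pose let the fingers close, or fill a call up. It gives the time, the measured TCP pose, the force, the opening and the grip force at its end, in the units of the state.
- bot.observe(): the state, without advancing time (a new reading comes with each control period).
- viewer.read_camera(name): name is "side" or "top"; returns (picture, depth): 384x512x3 uint8, red, green, blue; 384x512 float32, m along the optical axis (not along the pixel's ray), 0 where there is no reading.
- viewer.camera_params(name): a dict with "vfov" (degrees; the focal length in pixels is half the picture's height over the tangent of half this angle, whatever the lens; pixels are square), "cx", "cy" (the principal point, pixels), "extrinsics" (4x4, takes a point from camera to world coordinates). Camera axes: x right, y down, z forward; pixel columns grow to the right and rows downward; lengths in m; the calibration is good to about 2 mm. A picture is of the moment at which its call begins. camera_params takes no time and is no camera call.
- workorder.sign_off(): hands the job in; it is judged then, once.
The state is a dict: "time": time; "qpos": joint angles; "joint_vel": joint speeds; "tau": joint torques, N m; "eef_pos": TCP position; "eef_rot": TCP orientation; "ft_force": force on the tool from outside, world axes, zero at the start; "ft_torque": the same for the moment, N m; "finger_gap": opening from 0.0 (shut) to 1.0 (fully open); "finger_force": force on a finger pad.
Only numpy, scipy, OpenCV 4.12 (cv2) and the standard library are available. Lean on these libraries where they do the work, as an engineer would, in place of code of your own. Each camera call takes 0.05 s, during which the arm holds its last target. There are 200 camera calls.

## Working session

There is one attempt and no reset: what is moved stays moved. The work goes in short steps, Python scripts to look and compute and a tool call to move; the robot and the scene stay as the last step left them, time stands still between calls to the robot, and variables do not carry over. Pictures are saved under pics/ and viewed, at most 14 in all, crops included, and the job is handed in when it is done.

Besides the shell and the picture viewer there is one more tool, called by a JSON object that holds its "method" and its "body", one argument or row to a line. send_rows: Moves the arm, as the interface text tells. Its arguments: {"type":"object","properties":{"moves":{"type":"string"},"force":{"type":"number"}},"required":["moves"]}

```bash
mkdir -p pics; ls; python3 - <<'E'
from rig import bot,viewer
import cv2,numpy as np
print(bot.observe())
for n in("side","top"):
    p,d=viewer.read_camera(n);c=viewer.camera_params(n)
    print(n,c); np.savez(f"pics/{n}0.npz",p=p,d=d)
    cv2.imwrite(f"pics/{n}0.png",p[:,:,::-1]);print((d>0).mean())
E
```

```text
pics
{'time': 0.0, 'qpos': array([-6.98225946e+01,  2.75505935e+01,  9.14942831e+01,  3.07395714e-04,
        6.10233294e+01, -2.67032511e+00]), 'joint_vel': array([ 0.00547594,  0.00822314, -0.04851124, -0.05683493,  0.11987521,
       -0.01974775]), 'tau': array([ 4.45244514e-03, -9.50639820e+01, -4.30168962e+01,  5.02476132e-05,
        1.24521196e-02,  1.16752381e-05]), 'eef_pos': array([ 0.25226303, -0.59861663,  0.23066054]), 'eef_rot': array([-1.79931881e+02, -3.44609857e-03,  2.28475794e+01]), 'ft_force': array([-0.55438192,  0.08846363, -0.22458668]), 'ft_torque': array([ 0.01314091, -0.00932474, -0.03348143]), 'finger_force': 0.0, 'finger_gap': 1.0011527280440409}
side {'vfov': 47.18293893742525, 'cx': 259.6242765897203, 'cy': 197.3519611852963, 'extrinsics': array([[-0.99382986, -0.05445626,  0.09662672,  0.46559827],
       [-0.11025327,  0.58007234, -0.80706895,  0.81834147],
       [-0.01210053, -0.81274264, -0.5824972 ,  0.79711383],
       [ 0.        ,  0.        ,  0.        ,  1.        ]])}
0.9959157307942709
top {'vfov': 57.74758320155556, 'cx': 250.20399631485614, 'cy': 197.6126854507105, 'extrinsics': array([[-0.01807797, -0.9892487 ,  0.14512135,  0.44126769],
       [-0.99975192,  0.01977382,  0.0102517 , -0.1169728 ],
       [-0.01301109, -0.14490002, -0.98936075,  1.11778469],
       [ 0.        ,  0.        ,  0.        ,  1.        ]])}
0.9960835774739584
```

View pics/side0.png

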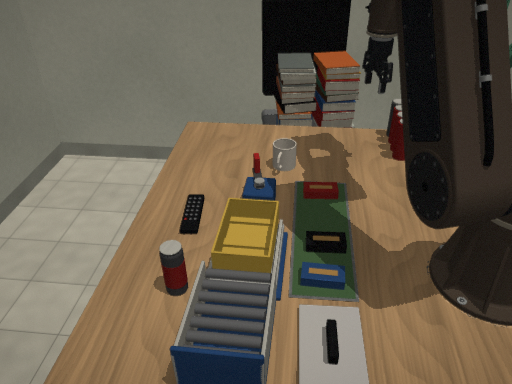

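View pics/top0.png

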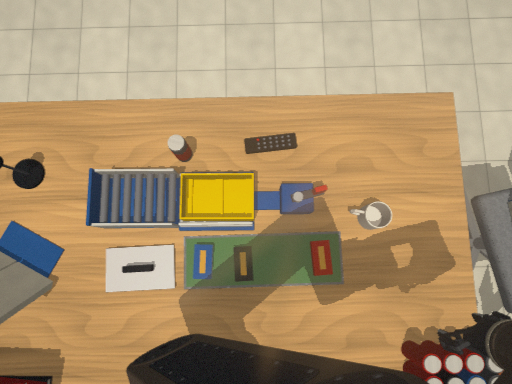

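Three books are present: in the top view blue at (204,261), black at (243,263) and red at (321,258). The lid is at (140,268), the tote at (218,197), and the crank axis at (298,197) with the red handle at (320,189). The mug, can and remote stand clear of the work.

```bash
cat > h.py <<'E'
import numpy as np,cv2
from rig import bot,viewer
def cam(n):
    c=viewer.camera_params(n);p,d=viewer.read_camera(n)
    f=192/np.tan(np.radians(c['vfov']/2));v,u=np.mgrid[:384,:512]
    r=np.dstack([(u-c['cx'])/f,(v-c['cy'])/f,np.ones_like(u)])
    E=c['extrinsics'];return p,cv2.cvtColor(p,cv2.COLOR_RGB2HSV),(r*d[...,None])@E[:3,:3].T+E[:3,3],d
def rect(P):
    (c,s,a)=cv2.minAreaRect((P[:,:2]*1000).astype(np.float32))
    return np.round(c,1),np.round(s,1),round(a,1)
def show(name,m,W,zr,box):
    x0,x1,y0,y1=box
    m=m&(W[...,2]>zr[0])&(W[...,2]<zr[1])&(W[...,0]>x0)&(W[...,0]<x1)&(W[...,1]>y0)&(W[...,1]<y1)
    m=cv2.morphologyEx(m.astype(np.uint8),cv2.MORPH_OPEN,np.ones((2,2)))>0
    P=W[m]
    if len(P)<8: print(name,'none',len(P));return
    print(name,len(P),*rect(P),'zmed',np.round(np.percentile(P[:,2],[5,50,95])*1000,1))
E
cat > m.py <<'E'
from h import *
for n in('side','top'):
    p,H,W,d=cam(n);h,s,v=[H[...,i].astype(int) for i in range(3)]
    A=(0.25,0.85,-0.6,0.6);R=(0.2,0.48,-0.6,0.2);print(n,bot.observe()['time'])
    show('desk',(h>8)&(h<22)&(s>60),W,(-.02,.02),(0.3,0.5,-.5,-.35))
    show('blue',(h>105)&(h<125)&(s>120),W,(.018,.06),R)
    show('red',((h<5)|(h>172))&(s>130),W,(.018,.06),R)
    show('orange',(h>5)&(h<14)&(s>180),W,(.018,.06),R)
    show('dark',(v<60),W,(.018,.06),R)
    show('brass',(h>9)&(h<28)&(s>60),W,(.02,.06),R)
    show('lidplate',(s<40)&(v>120),W,(.005,.03),(0.2,.5,.1,.45))
    show('lidbar',(v<70),W,(.03,.06),(0.2,.5,.1,.45))
    show('toterim',(h>20)&(h<33)&(s>120),W,(.105,.13),A)
    show('handle',((h<6)|(h>172))&(s>130),W,(.1,.16),(.4,.7,-.6,-.2))
    show('gear',(h>105)&(h<125)&(s>100),W,(.06,.08),(.4,.75,-.45,-.15))
    show('stop',(h>105)&(h<125)&(s>100),W,(.1,.14),(.4,.75,.15,.5))
    show('axis',(s<60),W,(.078,.1),(.4,.75,-.4,-.2))
    show('rails',(s<60)&(v>100),W,(.108,.125),(.4,.75,.0,.5))
E
python3 m.py
```

```text
side 0.15
desk 1069 [397.4 159. ] [1318.9  199.5] 89.9 zmed [-3.5 -0.6  3.3]
blue 598 [402.6  34. ] [ 83.9 105.1] 87.3 zmed [15.8 26.6 29.3]
red 325 [ 407.  -337.5] [111.2  97. ] 5.3 zmed [14.5 26.4 29.5]
orange none 0
dark 628 [413.  341.5] [957.4 109.4] 87.5 zmed [15.4 26.1 29.1]
brass 402 [410.3 244.8] [1149.2   85.6] 88.8 zmed [25.  27.4 30. ]
lidplate 4283 [389.7 473.2] [692.1 143.4] 89.3 zmed [10.6 13.1 15.5]
lidbar 401 [415.  501.1] [641.8  30.7] 83.7 zmed [13.5 42.6 44.8]
toterim 775 [575.8 282.1] [ 150.7 1084.4] 3.7 zmed [ 93.4 109.3 116.4]
handle 90 [553.2 136.6] [  15.4 1374.6] 6.7 zmed [ -0.8 120.4 137.7]
gear 476 [555.9 219.5] [  91.8 1207.8] 4.2 zmed [56.8 68.6 71.9]
stop 1162 [505.4 556.2] [153.7 507.6] 25.5 zmed [ 99.9 118.4 128.4]
axis 122 [ 600.7 -315.5] [ 26.8 182.5] 6.6 zmed [70.9 85.  89.7]
rails 661 [583.3 450.7] [183.1 750. ] 4.0 zmed [ 89.8 110.3 113. ]
top 0.2
desk 2405 [ 395.8 -310.5] [199.4 386.4] 0.4 zmed [-3.7 -0.2  3.3]
blue 310 [399.8 -23.8] [184.9 102.4] 89.0 zmed [24.7 28.3 31.8]
red 26 [ 430.6 -320. ] [42.8 51. ] 16.9 zmed [24.4 27.7 31.7]
orange 8 [ 365.4 -311.9] [ 4.4 29.1] 27.3 zmed [26.2 28.4 30. ]
dark 109 [366.7  45.1] [311.3  37. ] 86.7 zmed [ 1.7 27.6 32.3]
brass 769 [ 399.3 -140.2] [102.3 388.7] 4.1 zmed [24.5 28.3 31.8]
lidplate 2678 [389.7 116.5] [133.9 470.5] 2.2 zmed [10.6 14.4 18.1]
lidbar 176 [404.9  82.1] [ 22.8 404. ] 7.1 zmed [15.7 43.9 47.5]
toterim 527 [563.3 -10.5] [215.3 242. ] 89.5 zmed [ 10.1 108.1 118.3]
handle 35 [ 605.7 -310.2] [ 9.8 27.7] 10.5 zmed [118.5 136.7 139.1]
gear 117 [ 598.2 -216.2] [21.5 62.5] 87.1 zmed [66.7 69.7 73.5]
stop 349 [494.6 153.7] [531.9 146.9] 63.4 zmed [ 96.2 118.3 129.5]
axis 107 [ 530.8 -185.8] [ 33.7 223.3] 43.8 zmed [70.6 87.9 91. ]
rails 398 [579.8 129.3] [529.4 197.9] 81.1 zmed [ 72.4 109.7 114.3]
```

```bash
cat > h2.py <<'E'
from h import *
def comps(name,m,W,zr,box,amin=40,k=3):
    x0,x1,y0,y1=box
    m=m&(W[...,2]>zr[0])&(W[...,2]<zr[1])&(W[...,0]>x0)&(W[...,0]<x1)&(W[...,1]>y0)&(W[...,1]<y1)
    M=m.astype(np.uint8)
    if k: M=cv2.morphologyEx(M,cv2.MORPH_CLOSE,np.ones((3,3)))
    n,L,st,ce=cv2.connectedComponentsWithStats(M,connectivity=4)
    for i in range(1,n):
        q=(L==i)&m
        if q.sum()<amin: continue
        P=W[q];print(name,len(P),'px',ce[i].round(),*rect(P),'z',np.round(np.percentile(P[:,2],[5,50,95])*1000,1),'mean',(P.mean(0)*1000).round(1))
E
cat > m.py <<'E'
from h2 import *
import sys
for n in('top','side'):
    p,H,W,d=cam(n);h,s,v=[H[...,i].astype(int) for i in range(3)];T=d>0
    yel=(h>20)&(h<33)&(s>120);bl=(h>105)&(h<125)&(s>100);red=((h<6)|(h>172))&(s>100)
    R=(0.3,0.48,-.48,0.09);print(n,bot.observe()['time'])
    comps('book',T,W,(.018,.04),R)
    comps('lidplate',T,W,(.007,.024),(0.25,.5,.07,.45),300)
    comps('lidbar',T,W,(.033,.06),(0.25,.5,.07,.45))
    comps('toterim',yel,W,(.107,.13),(.4,.75,-.2,.2))
    comps('handle',red,W,(.125,.15),(.4,.75,-.5,-.2),10)
    comps('gear',bl,W,(.06,.08),(.4,.75,-.45,-.15))
    comps('hub',~red,W,(.078,.12),(.4,.75,-.4,-.2),15)
    comps('stop',bl,W,(.12,.14),(.4,.75,.15,.5),10)
    comps('rails',T,W,(.105,.12),(.4,.75,.1,.33),20)
    q=yel&(W[...,0]>.5)&(W[...,0]<.65)&(abs(W[...,1])<.2)&(W[...,2]<.08);print('floor z',np.percentile(W[q][:,2]*1000,[10,25,50,75,90]).round(1))
E
python3 m.py
```

```text
top 0.25
book 651 px [321. 257.] [ 411.6 -322.2] [105.   57.4] 3.5 z [24.  27.9 31.1] mean [ 411.3 -321.7   27.7]
book 636 px [203. 261.] [406.4  45.1] [ 56.6 104. ] 88.0 z [24.8 28.3 31.7] mean [405.7  44.6  28.3]
book 629 px [243. 263.] [397.7 -79.9] [105.1  56. ] 2.3 z [25.1 28.3 31.9] mean [397.2 -80.2  28.3]
lidplate 2801 px [140. 268.] [388.6 243.3] [135.  215.2] 2.2 z [11.  14.5 17.9] mean [388.1 242.6  14.4]
lidbar 198 px [137. 268.] [388.7 241.6] [20.  87.4] 2.4 z [39.6 43.9 47.1] mean [388.9 241.3  43.8]
toterim 508 px [215. 194.] [597.4  -8.1] [213.7 134.1] 88.9 z [109.4 115.8 119. ] mean [600.5  -5.  115.4]
handle 43 px [320. 188.] [ 607.9 -306.8] [12. 30.] 10.1 z [133.4 136.6 139.8] mean [ 608.1 -306.7  136.6]
gear 140 px [285. 194.] [ 599.7 -215.1] [24.5 71.2] 88.4 z [66.3 69.5 72.9] mean [ 604.2 -212.2   69.5]
hub 236 px [305. 195.] [ 602.1 -277.3] [28.9 99.4] 15.9 z [ 81.6  86.1 105.4] mean [ 597.5 -269.    87.9]
stop 219 px [ 89. 197.] [600.4 359.4] [ 11.6 161.9] 89.2 z [122.  127.2 131.2] mean [598.6 358.5 127.1]
rails 210 px [140. 170.] [680.1 224.8] [208.2   9.5] 
[... 881 characters left out ...]
3 134.9 138.2] mean [ 608.2 -302.3  134. ]
gear 492 px [259. 189.] [ 593.6 -245.7] [99.9 86.9] 89.5 z [61.9 68.8 71.2] mean [ 592.2 -233.7   68.2]
hub 142 px [258. 179.] [ 601.7 -275.1] [26.9 96.9] 11.5 z [79.  85.2 89.6] mean [ 599.2 -259.9   85.1]
stop 620 px [217. 353.] [600.9 361.3] [ 11.8 165.7] 89.3 z [121.  126.4 128.9] mean [600.5 362.3 125.9]
rails 67 px [176. 259.] [736.7 122.6] [33.8  7.7] 52.6 z [106.2 112.9 119.5] mean [738.2 125.  112.9]
rails 367 px [190. 301.] [680.9 225. ] [206.8   9. ] 89.4 z [106.2 110.8 113.2] mean [680.1 235.2 110.6]
rails 338 px [269. 308.] [519.9 225.5] [208.8   8.1] 89.4 z [108.8 111.  112.9] mean [519.9 235.9 110.9]
floor z [47.4 48.8 54.4 59.7 73.3]
```

```bash
cat > d.py <<'E'
import sys,numpy as np
from scipy.spatial.transform import Rotation as R
from rig import bot
o=bot.observe();r=R.from_euler('xyz',o['eef_rot'],degrees=True)
print('at',o['eef_pos'].round(4),o['eef_rot'].round(2),'gap',round(float(o['finger_gap']),3),'ff',o['finger_force'],'F',o['ft_force'].round(1),'t',o['time'])
for a in sys.argv[1:]:
    x,y,z,w=map(float,a.split(','))
    tw=np.radians((o['eef_rot'][2]-w+90)%180-90)
    print(a,r.inv().apply(np.array([x,y,z])-o['eef_pos']).round(4),'twist',round(tw,3))
E
python3 d.py .412,-.322,.2,4
```

```text
at [ 0.2524 -0.5989  0.2311] [-179.98   -0.     22.85] gap 0.996 ff 0.0 F [0.6 0.2 0.3] t 0.3
.412,-.322,.2,4 [ 0.2546 -0.1932  0.0312] twist 0.329
```

{"method": "send_rows", "body": {
  "moves": "0.0854 0.254 -0.193 0.03 0.329; 0.0854 0.254 -0.193 0.03 0.329; 0.0854 0.254 -0.193 0.03 0.329; 0.0854 0.254 -0.193 0.03 0.329; 0.0854 0.254 -0.193 0.03 0.329",
  "force": 60
}}

```text
time: 0.8
eef_pos: [0.3763, -0.3831, 0.208]
eef_rot: [180.0, -0.0, 4.0]
ft_force: [0.2, -0.6, -0.6]
finger_gap: 1.0
finger_force: 0.0
```

```bash
python3 d.py .412,-.322,.1,4
```

```text
at [ 0.3763 -0.3831  0.208 ] [ 1.7999e+02 -1.0000e-02  3.9700e+00] gap 1.0 ff 0.0 F [ 0.2 -0.6 -0.6] t 0.8
.412,-.322,.1,4 [ 0.0398 -0.0585  0.108 ] twist -0.001
```

{"method": "send_rows", "body": {
  "moves": "0.0854 0.040 -0.0585 0.05 0; 0.0854 0.040 -0.0585 0.08 0; 0.0854 0.040 -0.0585 0.12 0; 0.0854 0.040 -0.0585 0.16 0; 0.0854 0.040 -0.0585 0.18 0"
}}

```text
time: 1.3
eef_pos: [0.4106, -0.3222, 0.0251]
eef_rot: [-179.9, 0.1, 4.1]
ft_force: [0.3, -0.9, -0.2]
finger_gap: 1.0
finger_force: 0.0
```

{"method": "send_rows", "body": {
  "moves": "0.0854 0 0 0.019 0; 0.0854 0 0 0.019 0; 0.04 0 0 0.019 0; 0.04 0 0 0.019 0; 0.04 0 0 0.019 0"
}}

```text
time: 1.8
eef_pos: [0.4121, -0.3242, 0.0105]
eef_rot: [179.9, -0.1, 4.0]
ft_force: [-0.9, 0.9, 5.4]
finger_gap: 0.641
finger_force: 62.7
```

{"method": "send_rows", "body": {
  "moves": "0.04 0 0 0 0; 0.04 0 0 0 0; 0.04 0 0 0 0; 0.04 0 0 -0.02 0; 0.04 0 0 -0.05 0"
}}

```text
time: 2.3
eef_pos: [0.411, -0.3233, 0.0596]
eef_rot: [-179.9, 0.1, 4.0]
ft_force: [0.9, 0.2, -0.9]
finger_gap: 0.636
finger_force: 64.6
```

```bash
python3 d.py .597,-.055,.18,-1
```

```text
at [ 0.411  -0.3233  0.0596] [-1.7994e+02  6.0000e-02  3.9900e+00] gap 0.636 ff 64.61052060127258 F [ 0.9  0.2 -0.9] t 2.3
.597,-.055,.18,-1 [ 0.2041 -0.2548 -0.1204] twist 0.087
```

{"method": "send_rows", "body": {
  "moves": "0.04 0.01 -0.013 -0.045 0.02; 0.04 0.03 -0.04 -0.08 0.04; 0.04 0.055 -0.07 -0.11 0.06; 0.04 0.08 -0.10 -0.12 0.087; 0.04 0.105 -0.131 -0.12 0.087"
}}

```text
time: 2.8
eef_pos: [0.5091, -0.1851, 0.1826]
eef_rot: [179.9, -0.3, -1.1]
ft_force: [0.8, -0.1, -2.4]
finger_gap: 0.635
finger_force: 64.8
```

```bash
python3 d.py .597,-.055,.18,-1
```

```text
at [ 0.5091 -0.1851  0.1826] [179.88  -0.3   -1.07] gap 0.635 ff 64.77302312850952 F [ 0.8 -0.1 -2.4] t 2.8
.597,-.055,.18,-1 [ 0.0854 -0.1317  0.0028] twist -0.001
```

{"method": "send_rows", "body": {
  "moves": "0.04 0.02 -0.030 0 0; 0.04 0.045 -0.07 0 0; 0.04 0.065 -0.10 0 0; 0.04 0.085 -0.131 0 0; 0.04 0.085 -0.131 0 0"
}}

```text
time: 3.3
eef_pos: [0.5967, -0.0528, 0.1803]
eef_rot: [-180.0, -0.2, -0.8]
ft_force: [-0.4, -0.7, -1.4]
finger_gap: 0.637
finger_force: 64.7
```

```bash
python3 d.py .597,-.055,.063,-1; python3 m.py
```

```text
at [ 0.5967 -0.0528  0.1803] [-1.7997e+02 -1.7000e-01 -8.2000e-01] gap 0.637 ff 64.7181487083435 F [-0.4 -0.7 -1.4] t 3.3
.597,-.055,.063,-1 [-1.000e-04  2.300e-03  1.173e-01] twist 0.003
top 3.35
book 358 px [247. 265.] [398.2 -89.6] [103.3  40. ] 0.2 z [25.2 28.2 31. ] mean [391.7 -91.9  28.1]
toterim 166 px [194. 211.] [545.3  46.5] [163.1  78. ] 55.9 z [110.3 115.9 118.8] mean [552.5  55.6 115.6]
toterim 58 px [252. 207.] [ 568.1 -108.6] [11.5 79.1] 88.8 z [112.4 115.8 118.8] mean [ 561.7 -112.1  115.8]
handle 26 px [319. 189.] [ 606.3 -306.3] [28.4 11.9] 88.4 z [133.8 136.  138.8] mean [ 607.3 -302.   135.9]
gear 238 px [286. 195.] [ 593.6 -219.5] [39.3 83.8] 88.1 z [66.  69.3 73.3] mean [ 602.  -215.2   69.4]
hub 232 px [305. 195.] [ 601.5 -277.8] [28.5 98.9] 14.1 z [ 81.1  86.6 104.7] mean [ 597.6 -268.9   87.9]
stop 221 px [ 89. 198.] [600.  359.5] [ 11.4 161.2] 89.4 z [121.6 127.3 130.9] mean [597.1 358.6 126.8]
rails 123 px [124. 170.] [679.8 266.9] [125.6   7.2] 89.2 z [106.9 111.2 115.1] mean [679.4 266.2 111.1]
rails 56 px [110. 224.] [519.5 301.5] [53.3  6.2] 88.8 z [10
[... 660 characters left out ...]
27.3 133.5 136.5] mean [ 601.6 -300.4  132.5]
gear 77 px [271. 184.] [ 554.6 -248.3] [30.6 98.6] 17.6 z [63.9 68.5 70.9] mean [ 560.2 -262.5   68. ]
hub 63 px [259. 177.] [ 596.1 -275.4] [20.6 73.5] 6.8 z [83.3 85.9 90.1] mean [ 596.9 -269.1   86.3]
stop 616 px [217. 353.] [601.3 361. ] [ 12.1 165.6] 88.9 z [120.9 126.5 129.2] mean [600.2 362.3 125.9]
rails 68 px [177. 260.] [736.7 122.7] [33.8  8.9] 52.5 z [106.  113.  118.7] mean [738.  125.2 112.5]
rails 365 px [190. 301.] [680.8 225.5] [208.5   8.9] 89.3 z [106.3 110.9 113.1] mean [680.1 234.2 110.6]
rails 337 px [269. 308.] [520.  225.1] [209.8   8.2] 89.3 z [108.6 111.1 113. ] mean [519.9 236.1 110.9]
floor z [47.3 48.8 54.3 59.4 73.2]
```

{"method": "send_rows", "body": {
  "moves": "0.04 0 0.002 0.035 0; 0.04 0 0.002 0.07 0; 0.04 0 0.002 0.10 0; 0.04 0 0.002 0.115 0; 0.04 0 0.002 0.12 0"
}}

```text
time: 3.9
eef_pos: [0.5946, -0.058, 0.0603]
eef_rot: [-179.9, -0.1, -1.1]
ft_force: [-3.5, 22.9, 36.5]
finger_gap: 0.632
finger_force: 78.6
```

{"method": "send_rows", "body": {
  "moves": "0.04 0 0 0 0; 0.068 0 0 0 0; 0.068 0 0 0 0; 0.068 0 0 0 0; 0.068 0 0 -0.03 0"
}}

```text
time: 4.4
eef_pos: [0.5922, -0.0582, 0.0868]
eef_rot: [-180.0, 0.3, -1.0]
ft_force: [1.3, 0.3, 0.0]
finger_gap: 0.796
finger_force: 0.0
```

{"method": "send_rows", "body": {
  "moves": "0.068 0 0 -0.045 0; 0.068 0 0 -0.09 0; 0.068 -0.03 0.005 -0.1 0; 0.0854 -0.07 0.01 -0.1 0; 0.0854 -0.11 0.02 -0.1 -0.05"
}}

```text
time: 4.9
eef_pos: [0.483, -0.0763, 0.1897]
eef_rot: [180.0, -0.1, 1.9]
ft_force: [0.1, -1.1, 0.1]
finger_gap: 1.0
finger_force: 0.0
```

```bash
python3 d.py .43,-.0785,.1,2 .43,-.0785,.009,2
```

```text
at [ 0.483  -0.0763  0.1897] [ 1.7997e+02 -8.0000e-02  1.9100e+00] gap 1.0 ff 0.0 F [ 0.1 -1.1  0.1] t 4.9
.43,-.0785,.1,2 [-0.0531  0.0004  0.0896] twist -0.002
.43,-.0785,.009,2 [-0.0533  0.0003  0.1806] twist -0.002
```

{"method": "send_rows", "body": {
  "moves": "0.0854 -0.02 0 0 0; 0.0854 -0.053 0 0 0; 0.0854 -0.053 0 0.03 0; 0.0854 -0.053 0 0.06 0; 0.0854 -0.053 0 0.09 0"
}}

```text
time: 5.4
eef_pos: [0.4313, -0.0784, 0.0988]
eef_rot: [180.0, -0.1, 1.9]
ft_force: [0.0, -0.7, -0.2]
finger_gap: 0.998
finger_force: 0.0
```

```bash
python3 d.py .43,-.0785,.009,2; cat > t.py <<'E'
from h2 import *
for n in('top','side'):
    p,H,W,d=cam(n);h,s,v=[H[...,i].astype(int) for i in range(3)]
    yel=(h>20)&(h<33)&(s>120)
    print(n,bot.observe()['time']);comps('rim',yel,W,(.107,.13),(.4,.75,-.2,.2))
    comps('inbook',~yel|(s<150),W,(.055,.107),(.535,.66,-.11,.095),60)
    comps('book',d>0,W,(.018,.034),(.3,.48,-.48,.09))
    cv2.imwrite(f'pics/{n}t.png',cv2.resize(p[150:290,80:370] if n=='top' else p[130:300,180:370],None,fx=2.5,fy=2.5)[:,:,::-1])
E
python3 t.py
```

```text
at [ 0.4313 -0.0784  0.0988] [ 1.7996e+02 -1.2000e-01  1.8500e+00] gap 0.998 ff 0.0 F [ 0.  -0.7 -0.2] t 5.4
.43,-.0785,.009,2 [-0.0015 -0.      0.0898] twist -0.003
top 5.45
rim 468 px [218. 193.] [597.2 -19.1] [214.9 133.8] 88.8 z [108.4 114.6 117.6] mean [602.7 -12.4 114.3]
inbook 647 px [235. 199.] [592.5 -58. ] [ 59.1 102.6] 89.1 z [73.1 76.1 79.1] mean [592.2 -60.   76. ]
side 5.5
rim 644 px [246. 228.] [597.2 -20.1] [222.6 135.6] 89.0 z [107.9 113.4 116.1] mean [598.7  -6.1 112.8]
inbook 804 px [251. 228.] [594.2 -60.7] [108.1  69.5] 4.2 z [57.6 74.7 77.5] mean [593.7 -51.3  72.2]
book 658 px [326. 240.] [398.1 -79. ] [104.7  62.7] 0.9 z [20.8 27.  29.6] mean [398.3 -75.5  26.6]
book 829 px [323. 273.] [407.3  45. ] [ 61.1 103.9] 87.7 z [21.7 26.9 29.5] mean [406.7  48.7  26.6]
```

View pics/topt.png

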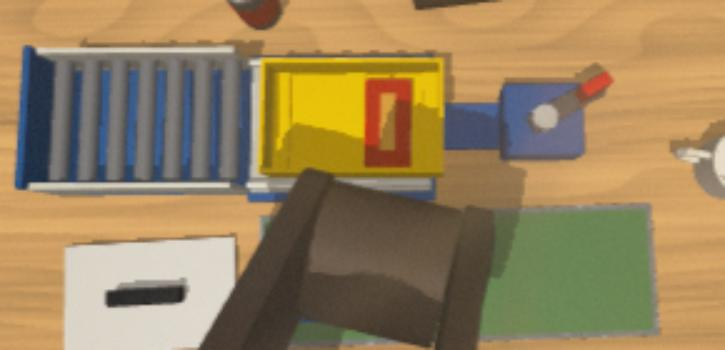

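The crop shows the red book lying flat in the tote's −y pocket at (388,120). The tote has slid about 11 mm towards the crank. The black book is next.

{"method": "send_rows", "body": {
  "moves": "0.0854 -0.001 0 0.03 0; 0.0854 -0.001 0 0.06 0; 0.0854 -0.001 0 0.08 0; 0.0854 -0.001 0 0.09 0; 0.0854 -0.001 0 0.09 0"
}}

```text
time: 6.0
eef_pos: [0.43, -0.0781, 0.009]
eef_rot: [-180.0, 0.1, 1.9]
ft_force: [0.8, -0.5, 0.3]
finger_gap: 1.001
finger_force: 0.0
```

{"method": "send_rows", "body": {
  "moves": "0.04 0 0 0 0; 0.04 0 0 0 0; 0.04 0 0 0 0; 0.04 0 0 0 0; 0.04 0 0 0 0",
  "force": 80
}}

```text
time: 6.5
eef_pos: [0.431, -0.0784, 0.0105]
eef_rot: [180.0, -0.1, 1.9]
ft_force: [-2.1, -1.8, 18.7]
finger_gap: 0.634
finger_force: 80.0
```

{"method": "send_rows", "body": {
  "moves": "0.04 0 0 -0.02 0; 0.04 0 0 -0.05 0; 0.04 0 0 -0.09 0; 0.04 0 0 -0.13 0; 0.04 0 0 -0.17 0.05"
}}

```text
time: 7.0
eef_pos: [0.4297, -0.0779, 0.1816]
eef_rot: [180.0, -0.1, -1.0]
ft_force: [1.3, -0.8, -2.2]
finger_gap: 0.632
finger_force: 86.6
```

```bash
python3 d.py .628,.027,.18,-1; python3 - <<'E'
from h2 import *
p,H,W,d=cam('side')
comps('held',d>0,W,(.13,.25),(.3,.5,-.2,.05),30)
E
```

```text
at [ 0.4297 -0.0779  0.1816] [ 1.7999e+02 -5.0000e-02 -9.9000e-01] gap 0.632 ff 86.61111399888505 F [ 1.3 -0.8 -2.2] t 7.0
.628,.027,.18,-1 [ 0.1965 -0.1083  0.0017] twist 0.0
held 963 px [332. 191.] [395.9 -59.2] [105.7  91.4] 1.7 z [173.7 197.3 236.7] mean [396.1 -57.8 196.1]
```

{"method": "send_rows", "body": {
  "moves": "0.04 0.03 -0.015 0 0; 0.04 0.07 -0.037 0 0; 0.04 0.11 -0.06 0 0; 0.04 0.15 -0.083 0 0; 0.04 0.18 -0.1 0 0"
}}

```text
time: 7.55
eef_pos: [0.6139, 0.0204, 0.18]
eef_rot: [-180.0, -0.1, -0.9]
ft_force: [-0.6, -1.5, -0.8]
finger_gap: 0.636
finger_force: 86.6
```

{"method": "send_rows", "body": {
  "moves": "0.04 0.018 -0.008 0 0; 0.04 0.018 -0.008 0 0; 0.04 0.018 -0.008 0.02 0; 0.04 0.018 -0.008 0.04 0; 0.04 0.018 -0.008 0.055 0"
}}

```text
time: 8.05
eef_pos: [0.6288, 0.0263, 0.1236]
eef_rot: [180.0, 0.0, -1.0]
ft_force: [-0.4, 1.1, -2.1]
finger_gap: 0.63
finger_force: 86.6
```

```bash
python3 d.py .630,.0275,.066,-1; python3 - <<'E'
from h2 import *
for n in('top','side'):
    p,H,W,d=cam(n);h,s,v=[H[...,i].astype(int) for i in range(3)]
    yel=(h>20)&(h<33)&(s>120)
    comps(n+'rim',yel,W,(.107,.122),(.4,.75,-.2,.2))
    comps(n+'held',~yel,W,(.12,.17),(.5,.7,-.02,.08),30)
cv2.imwrite('pics/s3.png',cv2.resize(p[170:330,180:360],None,fx=3,fy=3)[:,:,::-1])
E
```

```text
at [0.6288 0.0263 0.1236] [ 1.8e+02  4.0e-02 -1.0e+00] gap 0.63 ff 86.62257249911136 F [-0.4  1.1 -2.1] t 8.05
.630,.0275,.066,-1 [ 0.0012 -0.0012  0.0576] twist 0.0
toprim 231 px [240. 197.] [596.3 -57. ] [139.2 133.5] 88.9 z [110.9 114.9 117.9] mean [590.  -79.1 114.7]
topheld 62 px [212. 204.] [574.3   3.8] [62.8  7.8] 0.4 z [125.7 139.7 142.5] mean [568.3   2.5 136.5]
siderim 532 px [250. 233.] [597.5 -19.6] [221.1 136. ] 88.8 z [107.9 113.4 116.1] mean [586.9  10.9 112.7]
sideheld 842 px [247. 230.] [593.1  34.6] [ 77.4 103.1] 85.9 z [123.6 138.  149.4] mean [589.2  37.8 137. ]
```

View pics/s3.png

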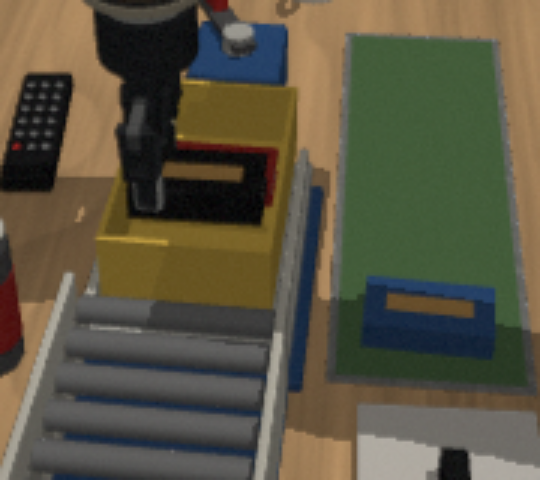

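The black book hangs level over the +y half of the tote at (200,180), so I lower it.

{"method": "send_rows", "body": {
  "moves": "0.04 0.001 -0.001 0.02 0; 0.04 0.001 -0.001 0.04 0; 0.04 0.001 -0.001 0.055 0; 0.04 0.001 -0.001 0.06 0; 0.04 0.001 -0.001 0.06 0"
}}

```text
time: 8.65
eef_pos: [0.6315, 0.0268, 0.0653]
eef_rot: [180.0, -0.1, -1.0]
ft_force: [-1.9, -7.6, 8.0]
finger_gap: 0.632
finger_force: 92.0
```

{"method": "send_rows", "body": {
  "moves": "0.066 0 0 0 0; 0.066 0 0 0 0; 0.066 0 0 0 0; 0.066 0 0 -0.02 0; 0.066 0 0 -0.06 0"
}}

```text
time: 9.15
eef_pos: [0.6292, 0.0274, 0.123]
eef_rot: [180.0, 0.2, -1.0]
ft_force: [0.4, -0.5, -0.5]
finger_gap: 0.773
finger_force: 0.0
```

{"method": "send_rows", "body": {
  "moves": "0.066 0 0 -0.045 0; 0.066 -0.02 0 -0.06 0; 0.0854 -0.06 0 -0.06 0; 0.0854 -0.11 0 -0.06 0; 0.0854 -0.15 0 -0.06 0"
}}

```text
time: 9.65
eef_pos: [0.4785, 0.0301, 0.1847]
eef_rot: [180.0, -0.0, -1.0]
ft_force: [-0.4, 0.7, -0.7]
finger_gap: 1.001
finger_force: 0.0
```

```bash
python3 t.py;python3 d.py .432,.045,.1,-1.6
```

```text
top 9.7
rim 362 px [226. 190.] [597.4 -17.3] [212.6 134.2] 88.8 z [110.1 114.3 117.4] mean [613.4 -37.  114.1]
inbook 352 px [209. 192.] [597.6  27.7] [102.9  55.2] 0.6 z [71.9 75.3 78.1] mean [612.6  20.   75.2]
inbook 651 px [234. 198.] [596.3 -56.2] [ 56.7 108.5] 89.2 z [71.5 75.5 78.7] mean [593.9 -57.5  75. ]
book 134 px [210. 264.] [404.8  24.4] [ 15.5 100.6] 87.3 z [24.4 28.2 31.6] mean [396.7  23.1  28. ]
side 9.75
rim 629 px [245. 229.] [597.9 -17.7] [222.8 135.5] 89.3 z [107.8 113.  115.8] mean [600.   -3.3 112.4]
inbook 1245 px [249. 234.] [596.8 -33. ] [109.6 150.9] 1.1 z [59.3 74.7 77.1] mean [596.2 -25.1  73. ]
book 835 px [323. 273.] [407.2  45.5] [ 61.7 104.2] 87.6 z [21.1 27.  29.5] mean [406.6  49.   26.6]
at [0.4754 0.0302 0.1846] [180.     0.19  -0.98] gap 1.0 ff 0.0 F [-0.4  0.2 -0.4] t 9.75
.432,.045,.1,-1.6 [-0.0434 -0.014   0.0847] twist 0.011
```

{"method": "send_rows", "body": {
  "moves": "0.0854 -0.02 -0.007 0.01 0.011; 0.0854 -0.043 -0.014 0.05 0.011; 0.0854 -0.043 -0.014 0.09 0.011; 0.0854 -0.043 -0.014 0.13 0.011; 0.0854 -0.043 -0.014 0.16 0.011"
}}

```text
time: 10.25
eef_pos: [0.4385, 0.0449, 0.023]
eef_rot: [-180.0, -0.0, -1.6]
ft_force: [-0.1, -0.0, -0.0]
finger_gap: 1.001
finger_force: 0.0
```

```bash
python3 d.py .432,.045,.009,-1.6
```

```text
at [0.4385 0.0449 0.023 ] [-1.80e+02 -5.00e-02 -1.61e+00] gap 1.001 ff 0.0 F [-0.1 -0.  -0. ] t 10.25
.432,.045,.009,-1.6 [-0.0065  0.0001  0.0139] twist -0.0
```

{"method": "send_rows", "body": {
  "moves": "0.0854 -0.004 0 0.014 0; 0.0854 -0.004 0 0.014 0; 0.04 -0.004 0 0.014 0; 0.04 -0.004 0 0.014 0; 0.04 -0.004 0 0.014 0"
}}

```text
time: 10.75
eef_pos: [0.4355, 0.045, 0.0115]
eef_rot: [-180.0, -0.2, -1.6]
ft_force: [-0.6, -1.1, 7.1]
finger_gap: 0.635
finger_force: 82.3
```

{"method": "send_rows", "body": {
  "moves": "0.04 0 0 0 0; 0.04 0 0 0 0; 0.04 0 0 -0.02 0; 0.04 0 0 -0.05 0; 0.04 0 0 -0.09 0"
}}

```text
time: 11.25
eef_pos: [0.4337, 0.0449, 0.1013]
eef_rot: [180.0, 0.1, -1.6]
ft_force: [1.2, 0.1, -3.1]
finger_gap: 0.629
finger_force: 86.3
```

{"method": "send_rows", "body": {
  "moves": "0.04 0 0 -0.04 0; 0.04 0 0 -0.08 0; 0.04 0.02 0 -0.1 0; 0.04 0.06 0.005 -0.1 0; 0.04 0.1 0.01 -0.1 -0.01"
}}

```text
time: 11.75
eef_pos: [0.5356, 0.0321, 0.2028]
eef_rot: [-180.0, -0.2, -1.0]
ft_force: [1.0, 0.9, -2.2]
finger_gap: 0.631
finger_force: 86.5
```

```bash
python3 d.py .628,.028,.15,-1; python3 - <<'E'
from h2 import *
p,H,W,d=cam('side')
comps('held',d>0,W,(.15,.235),(.45,.6,-.0,.1),30)
E
```

```text
at [0.5356 0.0321 0.2028] [-179.99   -0.24   -1.02] gap 0.631 ff 86.45666241645813 F [ 1.   0.9 -2.2] t 11.75
.628,.028,.15,-1 [0.0923 0.0025 0.0532] twist -0.0
held 1058 px [285. 209.] [506.4  36.9] [110.   68.5] 8.7 z [193.5 217.4 223.3] mean [501.3  48.5 212.9]
```

{"method": "send_rows", "body": {
  "moves": "0.04 0.03 0.001 0 0; 0.04 0.06 0.002 0 0; 0.04 0.092 0.003 0.01 0; 0.04 0.092 0.003 0.03 0; 0.04 0.092 0.003 0.05 0"
}}

```text
time: 12.3
eef_pos: [0.6268, 0.0274, 0.1506]
eef_rot: [-180.0, -0.1, -1.1]
ft_force: [-0.9, 0.6, -2.5]
finger_gap: 0.629
finger_force: 86.5
```

{"method": "send_rows", "body": {
  "moves": "0.04 0 0 0.02 0; 0.04 0 0 0.04 0; 0.04 0 0 0.055 0; 0.04 0 0 0.060 0; 0.04 0 0 0.060 0"
}}

```text
time: 12.8
eef_pos: [0.6256, 0.0275, 0.0901]
eef_rot: [-180.0, 0.0, -1.0]
ft_force: [0.3, 0.7, -2.2]
finger_gap: 0.631
finger_force: 86.4
```

{"method": "send_rows", "body": {
  "moves": "0.066 0 0 0 0; 0.066 0 0 0 0; 0.066 0 0 0 0; 0.066 0 0 -0.02 0; 0.066 0 0 -0.06 0"
}}

```text
time: 13.3
eef_pos: [0.624, 0.0274, 0.1487]
eef_rot: [180.0, 0.3, -1.0]
ft_force: [0.5, 0.1, 0.1]
finger_gap: 0.775
finger_force: 0.0
```

{"method": "send_rows", "body": {
  "moves": "0.066 0 0 -0.045 0; 0.066 -0.02 0 -0.06 0; 0.0854 -0.06 -0.04 -0.06 0; 0.0854 -0.09 -0.08 -0.06 0; 0.0854 -0.12 -0.12 -0.06 0"
}}

```text
time: 13.8
eef_pos: [0.5107, 0.1451, 0.2108]
eef_rot: [-180.0, -0.1, -1.1]
ft_force: [0.3, 1.6, 0.8]
finger_gap: 0.999
finger_force: 0.0
```

```bash
sed -i 's/(.055,.107)/(.055,.125)/' t.py; python3 t.py;python3 m.py|grep lid;python3 d.py .389,.242,.12,92.2
```

```text
top 13.85
rim 473 px [218. 195.] [597.2 -16.9] [213.5 133.9] 88.9 z [109.7 114.4 117.4] mean [598.1 -13.1 114.1]
inbook 752 px [205. 197.] [601.1  34. ] [114.9  67.5] 0.6 z [ 76.9 103.3 106.4] mean [595.4  27.6 100.9]
inbook 649 px [234. 198.] [594.6 -56.2] [ 56.6 105.2] 89.3 z [71.7 75.4 78.7] mean [594.  -57.7  75.1]
side 13.9
rim 516 px [240. 231.] [598.4 -17.5] [222.  134.5] 90.0 z [107.7 112.9 115.8] mean [613.    5.6 112.3]
inbook 1426 px [247. 235.] [596.9 -12.4] [195.2 105.2] 89.7 z [ 73.4 100.2 104.6] mean [595.9   0.6  91.3]
lidplate 1529 px [156. 267.] [390.2 195.7] [135.6 119.7] 1.1 z [10.7 14.3 17.7] mean [388.9 191.5  14.3]
lidbar 104 px [144. 268.] [389.4 220.7] [19.7 45. ] 3.2 z [37.1 43.8 47.4] mean [389.5 219.5  43.4]
lidplate 4596 px [331. 346.] [389.5 233.6] [134.  197.7] 2.2 z [10.9 13.2 15.5] mean [390.5 241.9  13.2]
lidbar 398 px [332. 339.] [389.7 244.2] [20.4 92.2] 2.3 z [36.8 42.8 45. ] mean [390.  249.5  42.3]
at [0.5116 0.1453 0.2108] [-1.7999e+02 -7.0000e-02 -9.1000e-01] gap 0.996 ff 0.0 F [-0.  -0.1 -0. ] t 14.0
.389,.242,.12,92.2 [-0.1242 -0.0948  0.0907] twist 1.517
```

View pics/sidet.png

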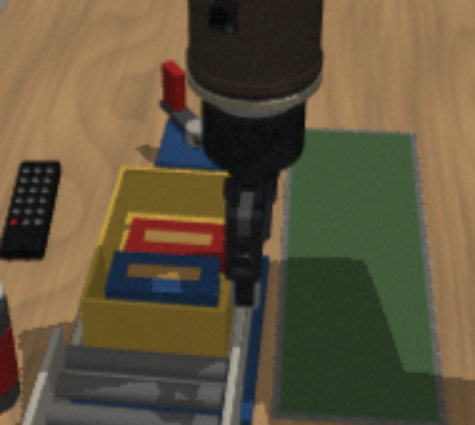

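Blue at (160,270) lies on black and red lies flat beside it, so all three books are in the tote. Next comes the lid, with the wrist turned the way its range allows.

{"method": "send_rows", "body": {
  "moves": "0.0854 -0.03 -0.02 0 -0.14; 0.0854 -0.06 -0.04 0 -0.28; 0.0854 -0.08 -0.06 0 -0.42; 0.0854 -0.1 -0.08 0 -0.56; 0.0854 -0.12 -0.094 0 -0.70"
}}

```text
time: 14.5
eef_pos: [0.3941, 0.2409, 0.2104]
eef_rot: [180.0, -0.1, 39.3]
ft_force: [-0.4, 0.7, -0.1]
finger_gap: 1.001
finger_force: 0.0
```

{"method": "send_rows", "body": {
  "moves": "0.0854 0 0 0 -0.14; 0.0854 0 0 0 -0.28; 0.0854 0 0 0.02 -0.42; 0.0854 0 0 0.05 -0.56; 0.0854 0 0 0.08 -0.70"
}}

```text
time: 15.0
eef_pos: [0.3953, 0.2402, 0.1297]
eef_rot: [179.9, -0.1, 79.4]
ft_force: [-0.4, 0.1, 0.1]
finger_gap: 1.001
finger_force: 0.0
```

```bash
python3 d.py .3895,.242,.12,92.2
```

```text
at [0.3953 0.2402 0.1297] [ 1.7988e+02 -8.0000e-02  7.9420e+01] gap 1.001 ff 0.0 F [-0.4  0.1  0.1] t 15.0
.3895,.242,.12,92.2 [ 0.0007 -0.006   0.0097] twist -0.223
```

{"method": "send_rows", "body": {
  "moves": "0.06 0.001 -0.006 0.01 -0.12; 0.06 0.001 -0.006 0.04 -0.223; 0.06 0.001 -0.006 0.07 -0.223; 0.06 0.001 -0.006 0.095 -0.223; 0.06 0.001 -0.006 0.095 -0.223"
}}

```text
time: 15.5
eef_pos: [0.3876, 0.2413, 0.0328]
eef_rot: [-179.8, 0.1, 91.9]
ft_force: [0.0, -0.1, 0.9]
finger_gap: 0.703
finger_force: 0.0
```

```bash
python3 d.py .3895,.242,.020,92.2
```

```text
at [0.3876 0.2413 0.0328] [-1.7981e+02  1.0000e-01  9.1870e+01] gap 0.703 ff 0.0 F [ 0.  -0.1  0.9] t 15.5
.3895,.242,.020,92.2 [0.0006 0.002  0.0128] twist -0.006
```

{"method": "send_rows", "body": {
  "moves": "0.06 0.001 0.001 0.013 0; 0.06 0.001 0.001 0.013 0; 0.0 0.001 0.001 0.013 0; 0.0 0.001 0.001 0.013 0; 0.0 0.001 0.001 0.013 0"
}}

```text
time: 16.0
eef_pos: [0.3892, 0.2439, 0.0229]
eef_rot: [179.9, -0.0, 92.0]
ft_force: [-7.4, -6.3, 37.7]
finger_gap: 0.216
finger_force: 77.2
```

{"method": "send_rows", "body": {
  "moves": "0 0 0 0 0; 0 0 0 0 0; 0 0 0 0 0; 0 0 0 -0.02 0; 0 0 0 -0.05 0"
}}

```text
time: 16.5
eef_pos: [0.3878, 0.2432, 0.072]
eef_rot: [-179.9, 0.1, 92.0]
ft_force: [1.3, 1.0, -1.8]
finger_gap: 0.215
finger_force: 79.0
```

{"method": "send_rows", "body": {
  "moves": "0 0 0 -0.04 0; 0 0 0 -0.08 0; 0 0 0 -0.12 0.02; 0 0 0 -0.15 0.04; 0 0 0 -0.16 0.056"
}}

```text
time: 17.0
eef_pos: [0.3898, 0.2443, 0.2353]
eef_rot: [179.8, -0.1, 88.7]
ft_force: [1.0, -0.7, -3.3]
finger_gap: 0.214
finger_force: 79.3
```

```bash
cat > l.py <<'E'
from h2 import *
import sys
z0,z1=map(float,sys.argv[1:3])
for n in('side','top'):
    p,H,W,d=cam(n);h,s,v=[H[...,i].astype(int) for i in range(3)]
    o=bot.observe()['eef_pos'];x,y,_=o
    m=(s<70)&(v>90)
    comps(n+' plate',m,W,(z0,z1),(x-.09,x+.09,y-.16,y+.16),60)
    comps(n+' rim',(h>20)&(h<33)&(s>120),W,(.105,.125),(.4,.75,-.2,.2))
    cv2.imwrite(f'pics/{n}l.png',p[:,:,::-1])
E
python3 l.py .17 .25; python3 d.py .597,-.017,.235,89
```

```text
side plate 4810 px [340. 291.] [390.2 244.7] [216.5 135. ] 88.8 z [223.7 225.5 227.1] mean [392.4 284.7 225.4]
side rim 708 px [245. 229.] [597.8 -19.4] [223.  135.3] 89.3 z [106.  112.7 115.5] mean [600.8  -5.  111.8]
top plate 2607 px [127. 271.] [389.7 244.3] [214.9 133.8] 88.4 z [223.9 226.3 229.2] mean [392.5 205.6 226.4]
top rim 496 px [217. 194.] [597.3 -16.7] [213.9 134. ] 88.9 z [107.6 114.2 117.4] mean [599.8 -10.5 113.9]
at [0.3893 0.244  0.2332] [ 1.7986e+02 -8.0000e-02  8.8720e+01] gap 0.214 ff 79.33993577957153 F [-0.7  0.5 -3.8] t 17.1
.597,-.017,.235,89 [-0.2563  0.2135 -0.0016] twist -0.005
```

View pics/sidel.png

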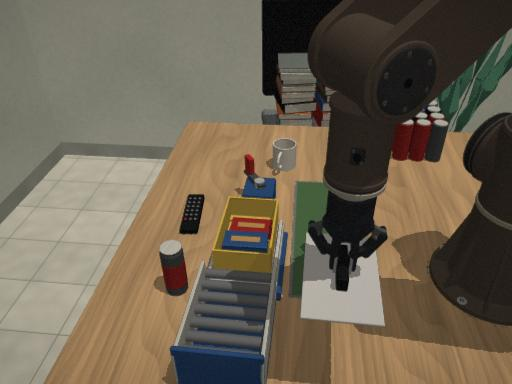

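The lid hangs level in the gripper at (340,291), centred to within 1 mm, and the tote is open to receive it.

{"method": "send_rows", "body": {
  "moves": "0 -0.03 0.025 0 0; 0 -0.07 0.058 0 0; 0 -0.11 0.092 0 0; 0 -0.15 0.125 0 0; 0 -0.18 0.15 0 0"
}}

```text
time: 17.6
eef_pos: [0.5349, 0.0583, 0.2298]
eef_rot: [-179.8, 0.0, 88.8]
ft_force: [0.2, 1.2, -2.3]
finger_gap: 0.212
finger_force: 79.2
```

{"method": "send_rows", "body": {
  "moves": "0 -0.03 0.025 0 0; 0 -0.06 0.05 0 0; 0 -0.076 0.064 0 0; 0 -0.076 0.064 0.03 0; 0 -0.076 0.064 0.06 0"
}}

```text
time: 18.1
eef_pos: [0.5968, -0.0178, 0.1693]
eef_rot: [-179.9, -0.0, 88.7]
ft_force: [-0.9, 0.4, -3.2]
finger_gap: 0.216
finger_force: 79.4
```

```bash
python3 l.py .145 .19; python3 d.py .597,-.017,.145,89
```

```text
side plate 2301 px [246. 217.] [597.2 -16.9] [216.4 134.9] 88.8 z [157.6 159.6 161.5] mean [593.4  13.  159.6]
side rim 413 px [247. 245.] [598.  -14.7] [215.8 135.6] 89.4 z [106.1 112.5 115.5] mean [587.2  59.3 111.7]
top plate 1044 px [245. 197.] [591.3 -88.7] [ 69.4 131.8] 88.8 z [152.  155.3 158.1] mean [586.1 -93.1 155.2]
top plate 637 px [192. 206.] [570.7  52. ] [76.9 84.9] 89.1 z [152.6 155.6 158.3] mean [562.7  57.  155.5]
at [ 0.5935 -0.0169  0.1665] [-1.7947e+02 -3.0000e-02  8.8740e+01] gap 0.213 ff 79.0927505493164 F [ 0.2  0.  -1.8] t 18.2
.597,-.017,.145,89 [0.     0.0037 0.0214] twist -0.005
```

{"method": "send_rows", "body": {
  "moves": "0 0 0.001 0.008 0; 0 0 0.001 0.016 0; 0 0 0.001 0.024 0; 0 0 0.001 0.03 0; 0 0 0.001 0.034 0"
}}

```text
time: 18.7
eef_pos: [0.5981, -0.0169, 0.1378]
eef_rot: [180.0, 0.0, 88.7]
ft_force: [0.1, -0.2, -2.8]
finger_gap: 0.214
finger_force: 79.3
```

```bash
python3 l.py .11 .16; python3 d.py .597,-.017,.128,89
```

```text
side plate 2249 px [246. 227.] [598.2 -15.8] [216.  134.7] 89.0 z [126.  128.2 130.2] mean [594.6  15.  128.1]
side rim 286 px [243. 252.] [598.6  59.3] [135.6  66.5] 0.1 z [105.7 112.1 115.5] mean [593.8  85.5 111.3]
top plate 951 px [245. 196.] [596.6 -89.8] [ 68.4 132.6] 88.2 z [125.1 128.2 131.1] mean [591.1 -93.  128.1]
top plate 453 px [193. 203.] [577.6  53.2] [83.  60.8] 79.8 z [125.6 128.4 131.1] mean [573.8  56.8 128.4]
at [ 0.5979 -0.0169  0.1377] [-179.97   -0.     88.75] gap 0.213 ff 79.2517626285553 F [ 0.3  0.9 -3.3] t 18.8
.597,-.017,.128,89 [-0.0001 -0.0009  0.0097] twist -0.004
```

{"method": "send_rows", "body": {
  "moves": "0 0 -0.001 0.004 0; 0 0 -0.001 0.007 0; 0 0 -0.001 0.009 0; 0 0 -0.001 0.010 0; 0 0 -0.001 0.010 0"
}}

```text
time: 19.3
eef_pos: [0.5971, -0.017, 0.1293]
eef_rot: [180.0, 0.0, 88.7]
ft_force: [-7.3, 1.2, 20.3]
finger_gap: 0.212
finger_force: 82.4
```

```bash
python3 l.py .105 .16; python3 d.py .597,-.017,.128,89
```

```text
side plate 2260 px [247. 230.] [597.6 -15.7] [216.1 135.3] 89.0 z [117.3 119.6 121.7] mean [593.6  15.7 119.6]
side rim 177 px [240. 254.] [598.1  89. ] [133.4  12. ] 2.5 z [105.9 110.3 114.7] mean [598.3  89.1 110.2]
top plate 942 px [246. 197.] [594.4 -94. ] [ 66.1 138.7] 83.1 z [117.2 120.2 123.1] mean [589.4 -93.1 120.2]
top plate 394 px [194. 203.] [578.6  52.4] [82.7 56. ] 80.0 z [117.3 120.4 123.6] mean [574.7  56.5 120.5]
at [ 0.5971 -0.017   0.1293] [179.97   0.    88.74] gap 0.216 ff 82.36765623092651 F [-8.2  0.5 20.8] t 19.4
.597,-.017,.128,89 [-0.     -0.0001  0.0013] twist -0.004
```

{"method": "send_rows", "body": {
  "moves": "0.06 0 0 0 0; 0.06 0 0 0 0; 0.06 0 0 -0.002 0; 0.06 0 0 -0.02 0; 0.06 0 0 -0.06 0"
}}

```text
time: 19.9
eef_pos: [0.5952, -0.0169, 0.1861]
eef_rot: [-179.7, -0.0, 88.7]
ft_force: [1.3, -0.2, 0.5]
finger_gap: 0.7
finger_force: 0.0
```

{"method": "send_rows", "body": {
  "moves": "0.06 0 0 -0.05 0; 0.03 -0.02 0 -0.07 0; 0.0 -0.06 0 -0.07 0; 0.0 -0.1 0 -0.07 0; 0.0 -0.14 0 -0.07 0"
}}

```text
time: 20.4
eef_pos: [0.594, -0.1582, 0.2585]
eef_rot: [180.0, 0.0, 88.8]
ft_force: [-0.0, 0.6, 0.5]
finger_gap: 0.015
finger_force: 0.0
```

```bash
python3 l.py .105 .14 |grep -v plate; python3 m.py|egrep 'hub|handle|gear';python3 d.py; python3 - <<'E'
from h2 import *
for n in('top','side'):
    p,H,W,d=cam(n);h,s,v=[H[...,i].astype(int) for i in range(3)]
    comps(n+'plate',(s<70)&(v>80),W,(.105,.135),(.5,.7,-.15,.105),50)
    comps(n+'nub',(s<60)&(v>90),W,(.08,.12),(.56,.63,-.29,-.2),6,0)
E
```

```text
side rim 178 px [240. 254.] [598.2  89.5] [133.6   6.8] 0.2 z [105.5 109.7 114.6] mean [600.1  89.  109.9]
gear 66 px [285. 197.] [ 595.2 -210. ] [21.4 52.6] 57.6 z [65.9 69.9 72.5] mean [ 595.1 -212.    69.6]
hub 102 px [297. 196.] [ 595.4 -250.3] [28.7 44.2] 29.7 z [81.6 88.1 90.9] mean [ 593.9 -245.8   87.2]
handle 56 px [248. 159.] [ 631.4 -294.7] [14.6 36.3] 34.3 z [126.  134.5 138.2] mean [ 631.5 -292.4  133.4]
gear 396 px [260. 188.] [ 592.9 -245.4] [96. 86.] 88.2 z [66.  69.2 71.5] mean [ 589.9 -236.1   69. ]
hub 162 px [255. 179.] [ 612.2 -269. ] [28.5 97.6] 39.5 z [79.1 85.1 91.2] mean [ 607.2 -259.4   85.5]
at [ 0.5938 -0.1578  0.2579] [-1.7999e+02 -1.0000e-02  8.8630e+01] gap -0.002 ff 0.0 F [ 0.5  0.6 -0.2] t 20.6
topplate 421 px [189. 187.] [601.1  63.8] [ 53.2 127.3] 88.7 z [117.4 120.3 123.1] mean [621.4  70.9 120.3]
topplate 1219 px [241. 199.] [595.4 -70.6] [106.2 133.3] 88.7 z [117.4 120.2 123.4] mean [584.2 -79.5 120.3]
topnub 72 px [296. 196.] [ 594.7 -242.2] [20.7 41.4] 76.5 z [82.7 88.3 91.6] mean [ 593.1 -242.9   87.8]
sideplate 2763 px [247. 226.] [597.6 -16.7] [218.7 135.3] 89.0 z [117.4 119.7 121.8] mean [596.5  -3.1 119.6]
sidenub 25 px [259. 179.] [ 595.3 -256.1] [17.2 30.3] 53.4 z [85.5 88.  91.3] mean [ 594.4 -256.5   88.1]
```

View pics/sidel.png

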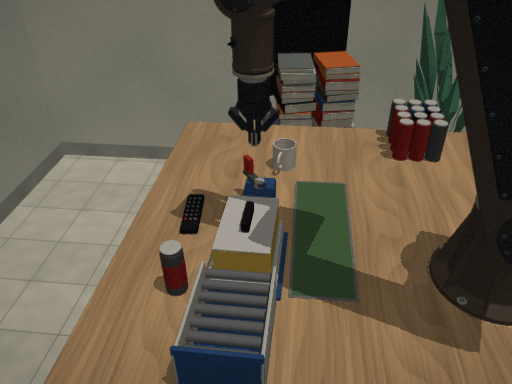

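The lid sits flat on the tote at (247,215). The red handle has moved to (249,159), because pressing on the tote wound the crank back a little. I work out the pusher orbit next.

```bash
python3 d.py .655,-.271,.2,90 .655,-.271,.105,90; cat > orb.py <<'E'
# orbit helper: shifts in tool axes at yaw 90 (tool x=+y, tool y=+x) between orbit angles (deg)
import sys,numpy as np
a0,st,n=map(float,sys.argv[1:4]);R=.066
P=lambda a:np.array([R*np.cos(np.radians(a)),R*np.sin(np.radians(a))])
ref=P(a0)
for k in range(1,int(n)+1):
    q=P(a0-st*k)-ref;print(round(a0-st*k,1),'dx %.3f dy %.3f'%(q[1],q[0]))
    if k%5==0: ref=P(a0-st*k);print('--')
E
python3 orb.py -21.5 18 40
```

```text
at [ 0.594  -0.1564  0.258 ] [-1.7999e+02 -2.0000e-02  8.8750e+01] gap 0.003 ff 0.0 F [-0.8  0.8  0. ] t 20.7
.655,-.271,.2,90 [-0.1133  0.0636  0.0579] twist -0.022
.655,-.271,.105,90 [-0.1133  0.0636  0.1529] twist -0.022
-39.5 dx -0.018 dy -0.010
-57.5 dx -0.031 dy -0.026
-75.5 dx -0.040 dy -0.045
-93.5 dx -0.042 dy -0.065
-111.5 dx -0.037 dy -0.086
--
-129.5 dx 0.010 dy -0.018
-147.5 dx 0.026 dy -0.031
-165.5 dx 0.045 dy -0.040
-183.5 dx 0.065 dy -0.042
-201.5 dx 0.086 dy -0.037
--
-219.5 dx 0.018 dy 0.010
-237.5 dx 0.031 dy 0.026
-255.5 dx 0.040 dy 0.045
-273.5 dx 0.042 dy 0.065
-291.5 dx 0.037 dy 0.086
--
-309.5 dx -0.010 dy 0.018
-327.5 dx -0.026 dy 0.031
-345.5 dx -0.045 dy 0.040
-363.5 dx -0.065 dy 0.042
-381.5 dx -0.086 dy 0.037
--
-399.5 dx -0.018 dy -0.010
-417.5 dx -0.031 dy -0.026
-435.5 dx -0.040 dy -0.045
-453.5 dx -0.042 dy -0.065
-471.5 dx -0.037 dy -0.086
--
-489.5 dx 0.010 dy -0.018
-507.5 dx 0.026 dy -0.031
-525.5 dx 0.045 dy -0.040
-543.5 dx 0.065 dy -0.042
-561.5 dx 0.086 dy -0.037
--
-579.5 dx 0.018 dy 0.010
-597.5 dx 0.031 dy 0.026
-615.5 dx 0.040 dy 0.045
-633.5 dx 0.042 dy 0.065
-651.5 dx 0.037 dy 0.086
--
-669.5 dx -0.010 dy 0.018
-687.5 dx -0.026 dy 0.031
-705.5 dx -0.045 dy 0.040
-723.5 dx -0.065 dy 0.042
-741.5 dx -0.086 dy 0.037
--
```

{"method": "send_rows", "body": {
  "moves": "0 -0.04 0.02 0.01 -0.022; 0 -0.08 0.045 0.03 -0.022; 0 -0.113 0.064 0.05 -0.022; 0 -0.113 0.064 0.06 -0.022; 0 -0.113 0.064 0.06 -0.022"
}}

```text
time: 21.2
eef_pos: [0.6548, -0.2702, 0.1957]
eef_rot: [-179.8, -0.1, 90.0]
ft_force: [-0.4, 0.4, 0.1]
finger_gap: 0.0
finger_force: 0.0
```

```bash
python3 d.py .655,-.271,.105,90
```

```text
at [ 0.6548 -0.2702  0.1957] [-1.7981e+02 -1.0000e-01  9.0010e+01] gap 0.0 ff 0.0 F [-0.4  0.4  0.1] t 21.2
.655,-.271,.105,90 [-0.0009  0.0005  0.0907] twist 0.0
```

{"method": "send_rows", "body": {
  "moves": "0 -0.001 0 0.03 0; 0 -0.001 0 0.06 0; 0 -0.001 0 0.08 0; 0 -0.001 0 0.092 0; 0 -0.001 0 0.092 0"
}}

```text
time: 21.7
eef_pos: [0.655, -0.2708, 0.1054]
eef_rot: [-179.9, -0.1, 90.1]
ft_force: [-0.3, 0.8, 0.7]
finger_gap: -0.001
finger_force: 0.0
```

{"method": "send_rows", "body": {
  "moves": "0 -0.018 -0.010 0 0; 0 -0.031 -0.026 0 0; 0 -0.040 -0.045 0 0; 0 -0.042 -0.065 0 0; 0 -0.037 -0.086 0 0"
}}

```text
time: 22.2
eef_pos: [0.5707, -0.3111, 0.1083]
eef_rot: [179.7, 0.1, 90.0]
ft_force: [5.7, -0.5, -0.7]
finger_gap: -0.001
finger_force: 2.6
```

```bash
cat > c.py <<'E'
from h2 import *
print(bot.observe()['eef_pos'].round(4),bot.observe()['ft_force'].round(1))
for n in('top','side'):
    p,H,W,d=cam(n);h,s,v=[H[...,i].astype(int) for i in range(3)]
    red=((h<6)|(h>172))&(s>100)
    comps(n+'handle',red,W,(.1,.15),(.45,.75,-.36,-.16),8)
    comps(n+'plate',(s<70)&(v>80),W,(.105,.19),(.5,.7,-.15,.105),150)
    cv2.imwrite(f'pics/{n}c.png',cv2.resize(p[100:260,150:450],None,fx=2.5,fy=2.5)[:,:,::-1])
E
python3 c.py
```

```text
[ 0.5707 -0.3111  0.1083] [ 5.7 -0.5 -0.7]
topplate 3441 px [219. 195.] [597.5 -16.4] [214.3 136.1] 88.8 z [122.8 125.9 154.2] mean [595.5 -17.3 127.8]
sidehandle 152 px [275. 164.] [ 552.2 -290.8] [37.9 22. ] 51.8 z [102.1 123.6 136.9] mean [ 550.  -286.9  122. ]
sideplate 2753 px [247. 224.] [597.7 -16.4] [218.4 135.3] 89.0 z [123.4 125.5 127.6] mean [596.4  -2.9 125.5]
```

Pushing works: the lid plate has risen from 120 to 126 mm. I continue around.

{"method": "send_rows", "body": {
  "moves": "0 0.010 -0.018 0 0; 0 0.026 -0.031 0 0; 0 0.045 -0.040 0 0; 0 0.065 -0.042 0 0; 0 0.086 -0.037 0 0"
}}

```text
time: 22.8
eef_pos: [0.5338, -0.2242, 0.1077]
eef_rot: [179.8, 0.1, 90.0]
ft_force: [-0.8, -7.0, -0.5]
finger_gap: -0.002
finger_force: 3.0
```

{"method": "send_rows", "body": {
  "moves": "0 0.018 0.010 0 0; 0 0.031 0.026 0 0; 0 0.040 0.045 0 0; 0 0.042 0.065 0 0; 0 0.037 0.086 0 0"
}}

```text
time: 23.3
eef_pos: [0.6192, -0.1854, 0.1069]
eef_rot: [-179.9, -0.0, 90.1]
ft_force: [-5.7, 0.1, -0.4]
finger_gap: -0.0
finger_force: 2.4
```

{"method": "send_rows", "body": {
  "moves": "0 -0.010 0.018 0 0; 0 -0.026 0.031 0 0; 0 -0.045 0.040 0 0; 0 -0.065 0.042 0 0; 0 -0.086 0.037 0 0"
}}

```text
time: 23.8
eef_pos: [0.657, -0.2721, 0.1068]
eef_rot: [180.0, -0.0, 90.1]
ft_force: [-0.5, 7.4, 1.5]
finger_gap: -0.001
finger_force: 3.2
```

```bash
python3 c.py
```

```text
[ 0.657  -0.2721  0.1068] [-0.5  7.4  1.5]
topplate 3235 px [217. 193.] [597.  -16.5] [214.1 133.2] 88.9 z [141.5 144.3 147.9] mean [598.  -14.6 145.1]
sidehandle 87 px [247. 165.] [ 635.  -279.1] [23.7 22.2] 17.7 z [102.  121.1 136.5] mean [ 633.9 -279.   120.1]
sideplate 2774 px [246. 218.] [597.5 -17.7] [223. 135.] 88.8 z [141.7 143.9 145.9] mean [596.5  -2.8 143.9]
```

{"method": "send_rows", "body": {
  "moves": "0 -0.018 -0.010 0 0; 0 -0.031 -0.026 0 0; 0 -0.040 -0.045 0 0; 0 -0.042 -0.065 0 0; 0 -0.037 -0.086 0 0"
}}

```text
time: 24.4
eef_pos: [0.5712, -0.31, 0.1073]
eef_rot: [179.8, 0.1, 90.0]
ft_force: [7.4, -0.7, -1.3]
finger_gap: 0.002
finger_force: 2.7
```

{"method": "send_rows", "body": {
  "moves": "0 0.010 -0.018 0 0; 0 0.026 -0.031 0 0; 0 0.045 -0.040 0 0; 0 0.065 -0.042 0 0; 0 0.086 -0.037 0 0"
}}

```text
time: 24.9
eef_pos: [0.5334, -0.2233, 0.1074]
eef_rot: [179.9, 0.1, 90.0]
ft_force: [-0.7, -7.1, -0.1]
finger_gap: -0.0
finger_force: 2.9
```

{"method": "send_rows", "body": {
  "moves": "0 0.018 0.010 0 0; 0 0.031 0.026 0 0; 0 0.040 0.045 0 0; 0 0.042 0.065 0 0; 0 0.037 0.086 0 0"
}}

```text
time: 25.4
eef_pos: [0.6187, -0.1846, 0.1066]
eef_rot: [-179.9, -0.0, 90.1]
ft_force: [-6.2, -0.2, 0.4]
finger_gap: 0.003
finger_force: 2.4
```

{"method": "send_rows", "body": {
  "moves": "0 -0.010 0.018 0 0; 0 -0.026 0.031 0 0; 0 -0.045 0.040 0 0; 0 -0.065 0.042 0 0; 0 -0.086 0.037 0 0"
}}

```text
time: 25.9
eef_pos: [0.6567, -0.2712, 0.1065]
eef_rot: [180.0, -0.1, 90.1]
ft_force: [-0.3, 7.7, 1.0]
finger_gap: 0.0
finger_force: 3.2
```

```bash
python3 c.py; python3 orb.py -21.5 12 5
```

```text
[ 0.6567 -0.2712  0.1065] [-0.3  7.7  1. ]
topplate 3324 px [217. 192.] [602.8  -9. ] [229.2 143.5] 88.8 z [166.4 169.2 172.1] mean [598.2 -14.9 169.2]
sidehandle 84 px [246. 165.] [ 635.5 -276.1] [22.3 25. ] 0.8 z [102.3 119.6 136.4] mean [ 634.1 -277.9  120.1]
sideplate 2780 px [246. 210.] [597.5 -15.8] [218.9 135.2] 88.7 z [166.9 168.9 170.8] mean [596.3  -2.2 168.8]
-33.5 dx -0.012 dy -0.006
-45.5 dx -0.023 dy -0.015
-57.5 dx -0.031 dy -0.026
-69.5 dx -0.038 dy -0.038
-81.5 dx -0.041 dy -0.052
--
```

{"method": "send_rows", "body": {
  "moves": "0 -0.012 -0.006 0 0; 0 -0.023 -0.015 0 0; 0 -0.031 -0.026 0 0; 0 -0.035 -0.032 0 0; 0 -0.037 -0.035 0 0"
}}

```text
time: 26.5
eef_pos: [0.6211, -0.3086, 0.1068]
eef_rot: [179.9, 0.0, 90.0]
ft_force: [4.5, 2.6, 0.5]
finger_gap: 0.001
finger_force: 2.1
```

```bash
python3 c.py
```

```text
[ 0.6211 -0.3086  0.1068] [4.5 2.6 0.5]
topplate 3389 px [218. 192.] [602.5  -9. ] [229.1 143.3] 88.8 z [169.9 172.6 175.4] mean [596.3 -18.9 172.6]
sidehandle 86 px [260. 161.] [ 598.8 -304.5] [15.2 33. ] 5.9 z [102.9 127.7 137.9] mean [ 597.5 -298.4  123.9]
sideplate 2775 px [246. 209.] [597.4 -16.3] [218.7 134.9] 88.9 z [170.  172.  173.9] mean [596.3  -2.2 172. ]
sideplate 192 px [277. 233.] [521.2  -4.5] [215.1   7.9] 89.3 z [106.7 109.  111.3] mean [521.2   5.6 108.9]
```

View pics/sidec.png

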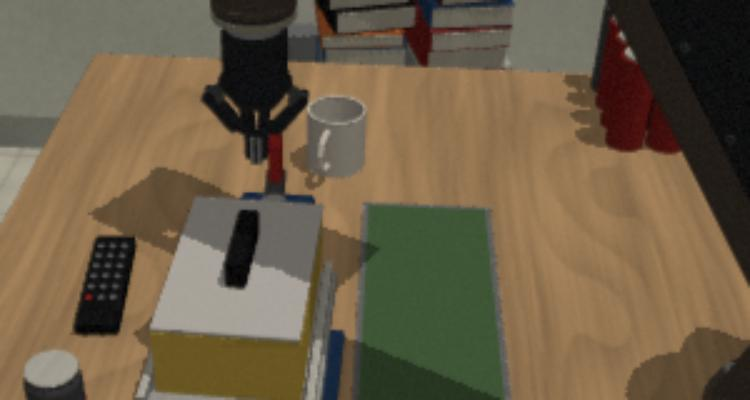

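The paddle at (275,155) now points almost along −y and the lid plate is at 172.3 mm, which is a lift of about 49.6 mm. One small extra nudge gives margin, then I retreat and go behind the tote.

{"method": "send_rows", "body": {
  "moves": "0 -0.001 -0.002 0 0; 0 -0.001 -0.004 0 0; 0 -0.001 -0.004 0 0; 0 0 0.015 -0.01 0; 0 0 0.03 -0.05 0"
}}

```text
time: 27.1
eef_pos: [0.6481, -0.3081, 0.1523]
eef_rot: [-179.6, -0.2, 90.0]
ft_force: [-0.3, -1.0, -0.6]
finger_gap: -0.001
finger_force: 0.0
```

{"method": "send_rows", "body": {
  "moves": "0 0 0 -0.045 0; 0 0.02 0 -0.09 0; 0 0.06 -0.02 -0.09 0; 0 0.1 -0.04 -0.09 0; 0 0.13 -0.05 -0.09 0"
}}

```text
time: 27.6
eef_pos: [0.5983, -0.1775, 0.2461]
eef_rot: [-179.9, -0.0, 90.0]
ft_force: [-0.1, -0.8, 0.6]
finger_gap: 0.001
finger_force: 0.0
```

```bash
python3 c.py; python3 d.py .596,-.157,.125,90
```

```text
[ 0.5983 -0.1775  0.2461] [-0.1 -0.8  0.6]
topplate 1299 px [193. 190.] [599.5  50. ] [123. 141.] 83.8 z [170.2 173.  175.7] mean [605.8  50.  172.8]
topplate 827 px [247. 197.] [595.3 -88.1] [ 70.7 131.9] 88.8 z [170.1 172.8 175.5] mean [581.8 -98.2 172.8]
sidehandle 79 px [261. 161.] [ 594.5 -306.8] [12.1 36.4] 5.8 z [104.8 128.7 137.6] mean [ 593.7 -300.1  124.7]
sideplate 2783 px [246. 209.] [597.4 -16.9] [219.3 134.9] 88.9 z [170.2 172.3 174.3] mean [596.2  -2.4 172.3]
sideplate 191 px [277. 234.] [521.2  -3.6] [216.5   8.1] 89.3 z [107.  109.1 111.1] mean [521.3   7.1 109.1]
at [ 0.5985 -0.1759  0.2462] [-1.7988e+02 -5.0000e-02  9.0130e+01] gap 0.004 ff 0.0 F [0.  0.1 0.7] t 27.7
.596,-.157,.125,90 [ 0.0188 -0.0022  0.1212] twist 0.002
```

{"method": "send_rows", "body": {
  "moves": "0 0.010 -0.002 0.03 0; 0 0.014 -0.002 0.06 0; 0 0.014 -0.002 0.09 0; 0 0.014 -0.002 0.115 0; 0 0.014 -0.002 0.121 0"
}}

```text
time: 28.2
eef_pos: [0.5967, -0.1652, 0.1222]
eef_rot: [-179.7, -0.1, 90.0]
ft_force: [0.2, 0.6, -0.2]
finger_gap: -0.001
finger_force: 0.0
```

{"method": "send_rows", "body": {
  "moves": "0 0.008 0 0 0; 0 0.016 0 0 0; 0 0.024 0 0 0; 0 0.036 0 0 0; 0 0.050 0 0 0"
}}

```text
time: 28.7
eef_pos: [0.5995, -0.1154, 0.1264]
eef_rot: [179.9, 0.1, 90.0]
ft_force: [0.7, -7.6, 0.3]
finger_gap: 0.002
finger_force: 0.0
```

{"method": "send_rows", "body": {
  "moves": "0 0.014 0 0 0; 0 0.028 0 0 0; 0 0.042 0.001 0 0; 0 0.056 0.001 0 0; 0 0.07 0.001 0 0"
}}

```text
time: 29.2
eef_pos: [0.6003, -0.045, 0.1265]
eef_rot: [179.9, 0.1, 90.0]
ft_force: [0.0, -10.2, 2.5]
finger_gap: 0.002
finger_force: 0.0
```

```bash
cat > q.py <<'E'
from h2 import *
print(bot.observe()['eef_pos'].round(4),bot.observe()['ft_force'].round(1))
for n in('top','side'):
    p,H,W,d=cam(n);h,s,v=[H[...,i].astype(int) for i in range(3)]
    comps(n+'plate',(s<80)&(v>70),W,(.155,.19),(.48,.72,-.15,.4),150)
    comps(n+'yel',(h>20)&(h<33)&(s>120),W,(.1,.168),(.48,.72,-.2,.4),80)
    cv2.imwrite(f'pics/{n}q.png',p[:,:,::-1])
E
python3 q.py
```

```text
[ 0.6003 -0.045   0.1265] [  0.  -10.2   2.5]
topplate 501 px [201. 202.] [579.8  27.8] [119.1  53.9] 80.6 z [170.2 172.9 175.9] mean [571.3  28.3 173. ]
sideplate 3543 px [241. 236.] [595.7  80.2] [135.3 219.1] 0.3 z [170.3 172.3 174.1] mean [594.3  95.1 172.3]
sideyel 1558 px [238. 275.] [551.6 122.6] [232.2 109.9] 55.0 z [103.2 133.5 162.8] mean [589.4 179.1 133.2]
```

{"method": "send_rows", "body": {
  "moves": "0 0.014 0 0 0; 0 0.028 0 0 0; 0 0.042 0 0 0; 0 0.056 0 0 0; 0 0.07 0 0 0"
}}

```text
time: 29.8
eef_pos: [0.6004, 0.0243, 0.1263]
eef_rot: [179.9, 0.1, 90.0]
ft_force: [1.4, -7.2, 4.2]
finger_gap: -0.006
finger_force: 0.0
```

{"method": "send_rows", "body": {
  "moves": "0 0.012 0 0 0; 0 0.024 0 0 0; 0 0.035 0.001 0 0; 0 0.046 0.001 0 0; 0 0.056 0.001 0 0"
}}

```text
time: 30.3
eef_pos: [0.6008, 0.081, 0.1256]
eef_rot: [180.0, 0.0, 90.0]
ft_force: [0.6, -4.6, 1.4]
finger_gap: -0.005
finger_force: 0.0
```

{"method": "send_rows", "body": {
  "moves": "0 0.006 0 0 0; 0 0.012 0 0 0; 0 0.018 0 0 0; 0 0.023 0 0 0; 0 0.028 0 0 0"
}}

```text
time: 30.8
eef_pos: [0.6004, 0.1091, 0.125]
eef_rot: [-180.0, -0.0, 90.0]
ft_force: [0.7, -2.6, 1.6]
finger_gap: 0.001
finger_force: 0.0
```

```bash
python3 q.py
```

```text
[0.6004 0.1091 0.125 ] [ 0.7 -2.6  1.6]
topplate 175 px [119. 202.] [576.  256.6] [22.2 63.3] 0.3 z [168.7 171.2 173.9] mean [576.3 255.9 171.3]
sideplate 5351 px [228. 289.] [597.2 229.3] [135.2 224.7] 0.2 z [168.4 170.3 172.2] mean [596.  248.6 170.3]
sideyel 1760 px [226. 336.] [550.4 266. ] [248.  114.3] 57.4 z [105.7 133.3 161. ] mean [588.2 328.8 133.4]
```

View pics/topq.png

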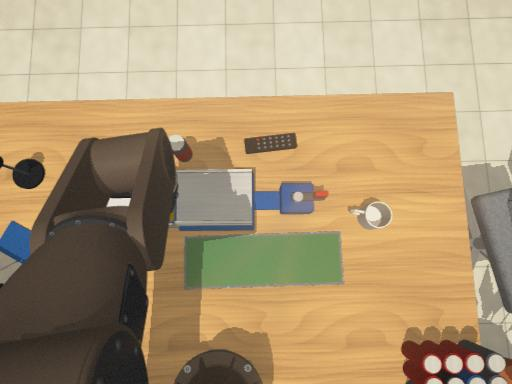

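The tote is on the rollers at y≈0.23 with its yellow end at (172,205). The can and mug have not moved. A slow final push is left.

{"method": "send_rows", "body": {
  "moves": "0 0.004 0 0 0; 0 0.008 0 0 0; 0 0.011 0 0 0; 0 0.014 0 0 0; 0 0.016 0 0 0"
}}

```text
time: 31.4
eef_pos: [0.6005, 0.125, 0.1251]
eef_rot: [-180.0, -0.0, 90.0]
ft_force: [0.1, -1.8, -0.3]
finger_gap: 0.001
finger_force: 0.0
```

{"method": "send_rows", "body": {
  "moves": "0 0.001 0 0 0; 0 0.002 0 0 0; 0 0.003 0 0 0; 0 0.004 0 0 0; 0 0.004 0 0 0"
}}

```text
time: 31.9
eef_pos: [0.5996, 0.1262, 0.125]
eef_rot: [-179.9, 0.2, 90.0]
ft_force: [-3.9, -24.0, 6.0]
finger_gap: -0.003
finger_force: 0.0
```

```bash
python3 q.py
```

```text
[0.5996 0.1262 0.125 ] [ -3.9 -24.    6. ]
sideplate 5599 px [227. 295.] [597.3 246.4] [222.3 135.4] 90.0 z [168.5 170.4 172.2] mean [595.7 264.  170.4]
sideyel 1225 px [227. 338.] [552.2 289.2] [234.7 110.9] 55.3 z [117.7 142.3 161. ] mean [584.5 339.5 141.7]
```

The force rose to 24 N, so the tote is against the stop. I back off slowly and then go up.

{"method": "send_rows", "body": {
  "moves": "0 -0.004 0 0 0; 0 -0.01 0 0 0; 0 -0.03 0 0 0; 0 -0.06 0 0 0; 0 -0.08 0 -0.04 0"
}}

```text
time: 32.5
eef_pos: [0.5976, 0.0473, 0.1614]
eef_rot: [-179.6, 0.0, 90.0]
ft_force: [-0.3, 1.2, 0.4]
finger_gap: 0.002
finger_force: 0.0
```

{"method": "send_rows", "body": {
  "moves": "0 -0.03 0 -0.04 0; 0 -0.06 0 -0.08 0; 0 -0.1 -0.01 -0.12 0; 0 -0.15 -0.01 -0.12 0; 0 -0.19 -0.01 -0.12 0"
}}

```text
time: 33.0
eef_pos: [0.5909, -0.1432, 0.2873]
eef_rot: [179.8, 0.1, 90.0]
ft_force: [-0.1, 0.8, -1.1]
finger_gap: -0.002
finger_force: 0.0
```

```bash
python3 q.py; python3 - <<'E'
from h2 import *
for n in('top','side'):
    p,H,W,d=cam(n);h,s,v=[H[...,i].astype(int) for i in range(3)]
    comps(n+'stop',(h>105)&(h<125)&(s>100),W,(.12,.14),(.4,.75,.3,.5),10)
    comps(n+'deckrim',(s<80)&(v>70),W,(.1,.12),(.48,.72,-.12,.12),30)
    comps(n+'deck',(s<80)&(v>70),W,(.085,.1),(.53,.66,-.1,.1),60)
E
```

```text
[ 0.5909 -0.1432  0.2873] [-0.1  0.8 -1.1]
topplate 3395 px [122. 195.] [596.9 249. ] [215.4 135.4] 90.0 z [168.4 171.2 173.9] mean [595.3 247.8 171.2]
topyel 433 px [153. 202.] [548.7 216.2] [114.6 252.5] 32.8 z [102.7 134.9 165.5] mean [579.4 170.8 134.6]
sideplate 5582 px [227. 295.] [597.1 248.7] [135.1 217.3] 0.0 z [168.5 170.4 172.2] mean [595.8 264.  170.4]
sideyel 1238 px [227. 338.] [552.2 288.9] [235.7 111.5] 55.4 z [118.5 142.  161.1] mean [584.6 339.8 141.6]
topstop 13 px [ 87. 223.] [523.7 361. ] [7.7 8.6] 84.8 z [123.2 127.8 129.3] mean [522.9 360.5 127.1]
topdeckrim 45 px [235. 170.] [672.6 -62.8] [42.2  7.8] 89.8 z [106.5 109.9 114.5] mean [672.3 -63.6 109.8]
topdeckrim 43 px [182. 171.] [673.3  95.2] [49.5  6.8] 88.1 z [104.4 108.5 113.1] mean [673.4  92.5 108.3]
topdeckrim 128 px [231. 222.] [520.3 -48.1] [124.8   8.5] 89.3 z [101.9 109.1 112.6] mean [519.1 -47.7 108.6]
topdeck 1269 px [232. 199.] [595.  -44.5] [129.1 111. ] 0.4 z [91.7 94.9 97.9] mean [587.1 -53.7  94.8]
sidestop 586 px [216. 353.] [601.3 361.8] [ 11.7 166.2] 88.9 z [121.  126.3 129. ] mean [601.  362.4 125.8]
sidedeckrim 202 px [217. 225.] [673.7 -19.6] [186.4   8.9] 89.4 z [101.2 108.8 111.4] mean [673.  -12.7 108.1]
sidedeckrim 219 px [277. 236.] [521.2   1.3] [226.1   8.3] 89.3 z [104.6 108.9 111.3] mean [521.1  14.4 108.7]
sidedeck 2166 px [249. 230.] [ 5.95e+02 -1.00e-01] [199.9 130. ] 90.0 z [92.2 94.4 96.6] mean [593.6 -13.9  94.4]
```

View pics/topq.png

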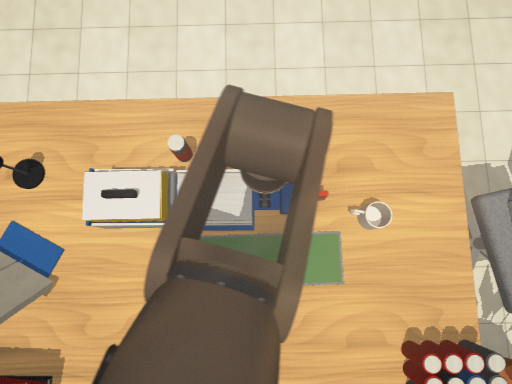

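View pics/sideq.png

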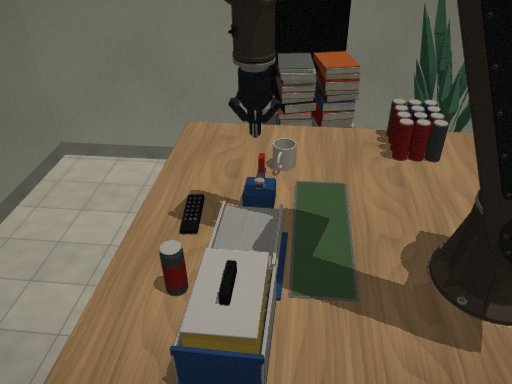

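Both views show the closed tote against the stop: the plate spans (84–168,195) in the top view. The lid is flat at 171 mm, the deck is at about 94.6 mm, and the mug, remote and can have not moved.

```bash
python3 -c "
from rig import workorder
print(workorder.sign_off())"
```

```text
the job is handed in; nothing more can be done
None
```

The job is handed in, with no verdict shown: all three dictionaries present (red, blue and black) are in the lidded tote, which is against the end stop with the lift up at about 49.6 mm and the mug, remote and can unmoved.

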